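# Make up the water and the soil sampling kit

## Task

Make up the two field sampling kits from the stock on the bench, each piece in the foam cut-out that fits it. The water kit (the nearly square tray with three cut-outs) takes the narrow-necked screw-cap bottle and the centrifuge tube, both standing upright, and the pocket pH meter lying flat; the soil kit (the long narrow tray with two cut-outs) takes the wide-mouthed jar, standing upright, and the sampling scoop lying flat. Leave the beaker, the dropper bottle and the covered dish standing where they are.

Things in the scene. Friction and masses are not known exactly. Their poses are not given: they have to be found in the camera images.
- bottle: Narrow-necked screw-cap sample bottle, off-white plastic, loose, upright, 92 mm tall. Body 46 mm in diameter up to a height of 52 mm, then a shoulder narrowing to the neck at 66 mm; cap 28 mm in diameter between heights 70 and 92 mm. Origin: centre of its underside; z up along its axis. Mass about 60 g.
- tube: Self-standing 50 ml centrifuge tube, pale plastic, loose, upright, 115 mm tall, 29 mm in diameter with a flat foot; screw cap 35 mm in diameter between heights 99 and 115 mm. Origin: centre of its underside; z up along its axis. About 40 g; topples easily.
- jar: Wide-mouthed sample jar, off-white plastic with a paper band, loose, upright, 66 mm tall. Body 56 mm in diameter; lid 59 mm in diameter between heights 48 and 66 mm. Origin: centre of its underside; z up along its axis. About 80 g.
- ph_meter: Pocket pH meter lying flat, display up, loose, 152 mm long. Grey body from x = -75 to +30 mm, 34 mm wide, 24 mm high; then a white electrode cap to x = +77 mm, 26 mm wide, 20 mm high. Origin: on its underside at mid-length; x along it towards the cap, z up. About 90 g, balances within 12 mm of its origin.
- scoop: Sampling scoop lying flat, open side up, loose, 166 mm long. Straight black handle from x = -83 to +15 mm, 18 mm wide, 16 mm high; then a steel trough to x = +83 mm, 34 mm wide, 12 mm high. Origin: on its underside at mid-length; x along it towards the trough, z up. About 80 g, balances within 12 mm of its origin.
- water_tray: Fixed near-square grey tray, dark foam, 220 (x) x 200 (y) mm, rim 22 mm high. Origin: centre of underside, on the bench. Cut-out floors at z 6, foam top z 20. Cut-outs (mm): round 66 wide at (-50, 53) for the bottle; round 46 wide at (60, 53) for the tube; long 180 (x) x 48 (y) at (0, -43) for the pH meter, either way round, with thumb notches at its middle: 96 wide in y over 50 in x.
- soil_tray: Fixed long narrow grey tray, dark foam, 302 (x) x 114 (y) mm, rim 22 mm high. Origin: centre of underside, on the bench. Cut-out floors at z 6, foam top z 20. Cut-outs (mm): round 80 wide at (100, 0) for the jar; long 190 (x) x 48 (y) at (-47, 0) for the scoop, either way round, with thumb notches at its middle: 96 wide in y over 50 in x.
- beaker: Bystander: glass beaker, 68 mm in diameter (rim 72), 90 mm tall, loose, to be left alone. Origin: centre of its underside.
- dropper: Bystander: small amber dropper bottle with a rubber bulb, 33 mm in diameter, 83 mm tall, loose, to be left alone. Origin: centre of its underside.
- dish: Bystander: covered clear petri dish of brown soil, 60 mm in diameter, 14 mm high, loose, to be left alone. Origin: centre of its underside.
Not all that is in view belongs to the job. What is shaped like the jar but blue is not meant.

How it is judged:
By the outcome, as a careful person would: the job done as asked, in the order asked, and still so for the second after the job is handed in, with the robot touching nothing.
It also fails if it takes over 144 s, if anything falls off the work surface, if the arm or the gripper's body presses on something with over 40 N, if the wrist force passes 120 N, or if a joint passes its speed limit or range.

## Robot

A 6-joint arm with a two-finger parallel gripper is mounted at the origin on the work surface. World frame = base frame: x ahead of the robot, y to its left, z up, the work surface at z = 0. Lengths are in m, angles in degrees, forces in N, time in s.
With the tool pointing down it reaches from about 0.35 to 0.875 m from the base axis. Payload 4.2 kg.
Tool frame: the origin (TCP) lies on the mounting face of the last link; the fingertips stand 182 mm ahead of it and the grasp point (between the pads) lies 164 mm ahead of it; z points along the fingers, y is the line along which they close (so a half turn about z gives the same grasp; the last joint's range is limited). The gripper opens to 87 mm and grips with 3 to 60 N. Pads are 19 mm wide; open, the fingers measure 117 mm over their backs; the gripper's body (75 mm by 190 mm) begins 51 mm behind the grasp point.
Start: joints at [-54.912, 22.042, 0.453, 0, -68.411, -14.817], TCP at [0.217, -0.586, 0.405] pointing down, gripper open.
Joint ranges: [-179.83, 179.83], [-69.29, 118.12], [-61.27, 80.66], [-181.25, 117.63], [-171.15, -9.14], [-177.46, 177.46]. Speed limits (degrees/s): [159.86, 159.86, 180, 180, 180, 180].

## Interface

Orientations are given as a 3x3 rotation matrix whose columns are the frame's x, y, z axes.
In Python, from station import * gives the robot as it stands.
- The arm moves only by the tool jog_arm, never from a script. Its argument "motion" is a list of rows, each an object of numbers: "tx", "ty", "tz": the shift along the tool's x, y, z as a fraction of full scale; "rx", "ry", "rz": the turn, a rotation vector about the tool's x, y, z as a fraction of full scale. In form: [{"tx": .., "ty": .., "tz": .., "rx": .., "ry": .., "rz": ..}, ...]. A call has 1 to 20 rows; each row is the pose to reach, as a shift and turn from the pose commanded when the call began, along the tool's axes at that moment; what a row does not reach only later rows make up. Full scale, the value 1, is 10 cm for a shift and pi/2 rad for a turn. A row lasts 1/12 s, in which the tool goes at most 41.7 mm and 7.16 degrees, less where a joint would pass 70% of its speed; a pose out of reach is approached as far as the arm can. A call with a number of a shift or a turn outside -1 to 1 is refused whole. A call with a gripper value outside its range is refused whole. "hand" is the opening, from 0 (shut) to 1 (fully open), set as the call begins (left out, the last holds). The fingers move at their own pace and stop on an object; "squeeze" is the grip in N (left out, the last holds). Time passes only in rows, so rows that repeat a pose let the fingers close. It gives the time, the measured TCP pose, the force, the opening and the grip force at its end, in the units of the state.
- get_obs(): the state, without advancing time (a new reading comes with each control period).
- grab_frame(name): name is "scene" or "top" or "wrist"; returns (picture, depth): 420x560x3 uint8, red, green, blue; 420x560 float32, m along the optical axis (not along the pixel's ray), 0 where there is no reading.
- camera_model(name): a dict with "fx", "fy", "cx", "cy" (pixels), "R" (3x3) and "t" (3): a world point X has camera coordinates R X + t. Camera axes: x right, y down, z forward; pixel columns grow to the right and rows downward; lengths in m; the calibration is good to about 2 mm. A picture is of the moment at which its call begins: read the wrist's pose just before it. camera_model takes no time and is no camera call; for the wrist camera it gives the pose at the moment of the call.
- job_done(): hands the job in; it is judged then, once.
The state is a dict: "clock": time; "joint_positions": joint angles; "qd": joint speeds; "tau": joint torques, N m; "tool_pos": TCP position; "tcp_rot": TCP orientation; "wrist_force": force on the tool from outside, world axes, zero at the start; "ft_torque": the same for the moment, N m; "grip_width": opening from 0.0 (shut) to 1.0 (fully open); "finger_force": force on a finger pad.
Only numpy, scipy, OpenCV 4.12 (cv2) and the standard library are available. Lean on these libraries where they do the work, as an engineer would, in place of code of your own. Each camera call takes 0.05 s, during which the arm holds its last target. There are 200 camera calls.

## Working session

There is one attempt and no reset: what is moved stays moved. The work goes in short steps, Python scripts to look and compute and a tool call to move; the robot and the scene stay as the last step left them, time stands still between calls to the robot, and variables do not carry over. Pictures are saved under pics/ and viewed, at most 14 in all, crops included, and the job is handed in when it is done.

Besides the shell and the picture viewer there is one more tool, called after "Request:" as name(argument=value, ...) on one line, values as JSON. jog_arm: Moves the arm, as the interface text tells. Shift numbers are shares of 10 cm and turn numbers shares of pi/2 rad, none past 1 either way. Its arguments: {"type":"object","properties":{"motion":{"type":"array","items":{"type":"object","properties":{"tx":{"type":"number","minimum":-1,"maximum":1},"ty":{"type":"number","minimum":-1,"maximum":1},"tz":{"type":"number","minimum":-1,"maximum":1},"rx":{"type":"number","minimum":-1,"maximum":1},"ry":{"type":"number","minimum":-1,"maximum":1},"rz":{"type":"number","minimum":-1,"maximum":1}}}},"hand":{"type":"number"},"squeeze":{"type":"number"}},"required":["motion"]}

```bash
mkdir -p pics
cat > h.py <<'E'
from station import *
import numpy as np, cv2
def save(n,f):
    p,d=grab_frame(n); cv2.imwrite(f'pics/{f}.png',p[:,:,::-1]); m=camera_model(n)
    np.savez(f'pics/{f}.npz',p=p,d=d,**{k:np.array(v) for k,v in m.items()}); return p,d
def cloud(f):
    z=np.load(f'pics/{f}.npz'); d=z['d']; v,u=np.mgrid[:d.shape[0],:d.shape[1]]
    c=np.stack([(u-z['cx'])/z['fx']*d,(v-z['cy'])/z['fy']*d,d],-1)
    return z['p'],d,(c-z['t'])@z['R']
E
python3 - <<'E'
from h import *
for n in ('scene','top'): save(n,n+'0')
o=get_obs(); print(o['clock'],o['tool_pos'],np.round(o['tcp_rot'],3).tolist())
p,d,X=cloud('top0'); m=camera_model('top'); print(m)
a=cv2.imread('pics/top0.png'); cv2.imwrite('pics/top0b.png',cv2.resize(a,(800,600),interpolation=cv2.INTER_CUBIC))
E
```

```text
0.1 [ 0.21651573 -0.58611516  0.40374387] [[-0.938, -0.346, -0.001], [-0.346, 0.938, 0.002], [0.0, 0.002, -1.0]]
{'fx': 412.5776669265074, 'fy': 412.5776669265074, 'cx': 279.7652338370605, 'cy': 210.959101653611, 'R': array([[-1.86000123e-02, -9.99823762e-01, -2.54645950e-03],
       [-9.91611855e-01,  1.87729445e-02, -1.27880825e-01],
       [ 1.27906092e-01,  1.46514525e-04, -9.91786272e-01]]), 't': array([0.01118788, 0.58509815, 0.8755489 ])}
```

View pics/top0b.png

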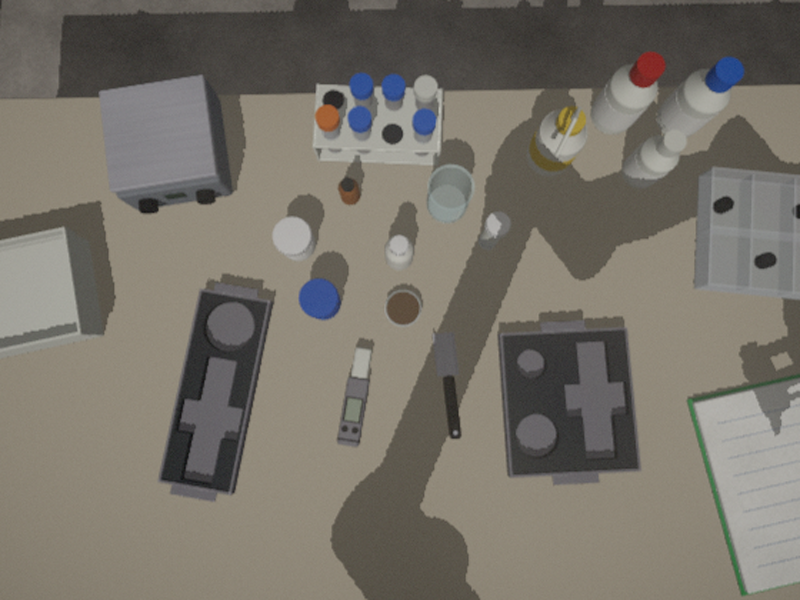

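View pics/scene0.png

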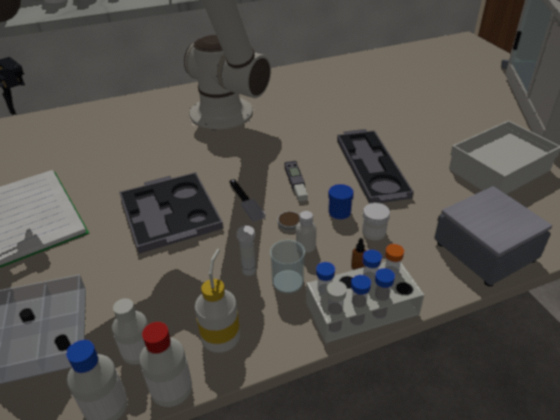

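The top view at 800x600 shows these pieces:
- white jar lid at (293,235)
- bottle at (399,250)
- tube at (497,225)
- pH meter at (355,395)
- scoop at (449,385)
- soil tray at (216,390)
- water tray at (568,400)

Look-alikes:
- The blue jar at (320,299) is excluded by its colour.
- The white squeeze bottle at (655,157) needs a height check against the 92 mm bottle.
- The rack tubes at (390,120) are not free-standing, so the lone tube at (497,225) is the one meant.

```bash
python3 - <<'E'
from h import *
p,d,X=cloud('top0'); s=0.7
ok=d>0
def roi(u0,v0,u1,v1,z0,z1):
    m=np.zeros(d.shape,bool); m[int(v0*s):int(v1*s),int(u0*s):int(u1*s)]=1
    return m&ok&(X[...,2]>z0)&(X[...,2]<z1)
t=roi(300,450,350,590,-.05,.05); print('table z',np.median(X[t][:,2]))
from scipy.optimize import least_squares
for n,r in dict(jar=(265,210,325,270),blue=(293,272,348,325),bottle=(380,228,420,275),tube=(480,205,520,250),beaker=(420,160,475,225),dropper=(335,172,365,208),dish=(380,285,425,330),big=(625,125,690,190)).items():
    m=roi(*r,.006,.3); z=np.percentile(X[m][:,2],97)
    q=X[m&(X[...,2]>z-.006)]; c,rad=cv2.minEnclosingCircle(q[:,:2].astype(np.float32))
    print(n,'top',round(z,4),'c',np.round(c,4),'diam',round(2*rad,4),len(q),np.round(np.hypot(*c),3))
for n,r in dict(ph=(330,335,380,452),scoop=(428,325,470,445)).items():
    m=roi(*r,.005,.06); q=X[m]
    print(n,'z',np.round(np.percentile(q[:,2],[10,50,97]),4))
    c,wh,a=cv2.minAreaRect((q[:,:2]*1000).astype(np.float32)); print(np.round(c,1),np.round(wh,1),a)
    for i,b in enumerate(cv2.boxPoints((c,wh,a))): print(np.round(b,1),end=' ')
    print()
for n,r in dict(soil=(155,270,280,505),water=(490,315,650,490)).items():
    m=roi(*r,.014,.045).astype(np.uint8); m=cv2.morphologyEx(m,cv2.MORPH_OPEN,np.ones((19,19)) if 0 else np.ones((5,5)))
    q=X[m>0]; print(n,np.round(np.percentile(q[:,2],[5,50,95]),4))
    print(cv2.minAreaRect((q[:,:2]*1000).astype(np.float32)))
E
python3 - <<'E'
import cv2
a=cv2.imread('pics/top0.png')[85:360,100:460]
cv2.imwrite('pics/crop.png',cv2.resize(a,(785,600),interpolation=cv2.INTER_CUBIC))
E
```

```text
table z -0.0003411766711579186
jar top 0.069 c [0.6885 0.164 ] diam 0.0607 559 0.708
blue top 0.0685 c [0.5916 0.1237] diam 0.0607 575 0.604
bottle top 0.0944 c [6.647e-01 5.000e-04] diam 0.0294 140 0.665
tube top 0.1173 c [ 0.6883 -0.143 ] diam 0.0365 228 0.703
beaker top 0.0913 c [ 0.7521 -0.0789] diam 0.0719 210 0.756
dropper top 0.0802 c [0.7674 0.0787] diam 0.0109 24 0.771
dish top 0.0175 c [ 0.5796 -0.0035] diam 0.0597 514 0.58
big top 0.1314 c [ 0.801  -0.3991] diam 0.035 213 0.895
ph z [0.0188 0.0231 0.0267]
[443.5  73.9] [ 38.7 151.8] 83.75975036621094
[365.9  62.9] [516.8  46.4] [521.   84.9] [370.1 101.4] 
scoop z [0.0101 0.0144 0.0183]
[457.4 -78.8] [165.   45.3] 4.780361175537109
[373.4 -63.1] [ 377.1 -108.2] [541.5 -94.5] [537.7 -49.4] 
soil [0.0171 0.0203 0.0234]
((457.38018798828125, 290.3953857421875), (116.30321502685547, 329.8756103515625), 79.05880737304688)
water [0.0172 0.0201 0.0232]
((428.7545471191406, -257.52825927734375), (248.47357177734375, 201.25572204589844), 1.7078684568405151)
```

View pics/crop.png

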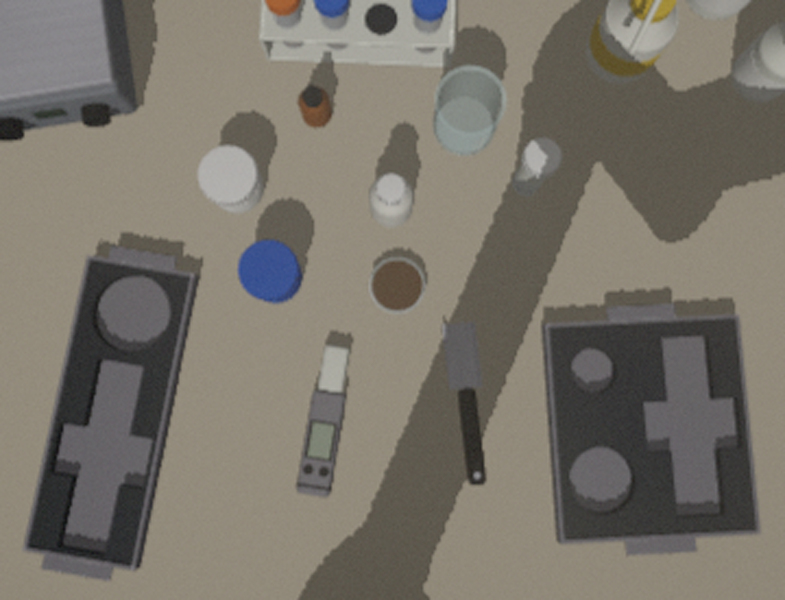

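The heights confirm the pieces: bottle 94 mm with a 29 mm cap, tube 117 mm, jar 69 mm and white. The squeeze bottle at (655,157) is 131 mm tall, so it isn't the one meant. In the crop the jar is at (230,175), the blue decoy at (270,270), the bottle at (391,197) and the tube at (537,160). Next I'll fit the tray, meter and scoop poses.

```bash
cat > fit.py <<'E'
from h import *
from scipy.optimize import differential_evolution as DE
p,d,X=cloud('top0'); X=X-[0,0,.0015]*(X[...,2:]>.01); s=.7
def roi(u0,v0,u1,v1):
    return X[int(v0*s):int(v1*s),int(u0*s):int(u1*s)].reshape(-1,3)
box=lambda q,cx,cy,w,h: np.maximum(abs(q[:,0]-cx)-w/2,abs(q[:,1]-cy)-h/2)
circ=lambda q,cx,cy,D: np.hypot(q[:,0]-cx,q[:,1]-cy)-D/2
def loc(q,x):
    c,s_=np.cos(x[2]),np.sin(x[2]); return (q[:,:2]*1000-x[:2])@np.array([[c,-s_],[s_,c]])
cl=lambda a:np.clip(a,0,8)
def tray(name,r,holes,x0):
    q=roi(*r); top=q[(q[:,2]>.016)&(q[:,2]<.026)]; fl=q[(q[:,2]>.003)&(q[:,2]<.009)]
    def f(x):
        a=holes(loc(top,x)); b=holes(loc(fl,x)); near=b<25
        return cl(-a).sum()+cl(b[near]).sum()-3*np.sum(b<0)*.5
    R=DE(f,[(x0[0]-25,x0[0]+25),(x0[1]-25,x0[1]+25),(x0[2]-.2,x0[2]+.2)],seed=0,tol=1e-6)
    x=R.x; print(name,np.round(x[:2],1),np.degrees(x[2]),R.fun,len(top),len(fl)); return x
W=lambda q:np.minimum.reduce([circ(q,-50,53,66),circ(q,60,53,46),box(q,0,-43,180,48),box(q,0,-43,50,96)])
S=lambda q:np.minimum.reduce([circ(q,100,0,80),box(q,-47,0,190,48),box(q,-47,0,50,96)])
xw=tray('water',(490,315,650,490),W,(428,-257,.03)); xs=tray('soil',(155,270,280,505),S,(457,290,-.19))
for x,P in ((xw,((-50,53),(60,53),(0,-43))),(xs,((100,0),(-47,0)))):
    c,n=np.cos(x[2]),np.sin(x[2])
    for a,b in P: print('  hole',np.round([x[0]+c*a-n*b,x[1]+n*a+c*b],1))
def obj(name,r,shape,x0,z0,z1):
    q=roi(*r); t=q[(q[:,2]>z0)&(q[:,2]<z1)]
    gx,gy=np.meshgrid(np.arange(-84,85,2),np.arange(-18,19,2)); g=np.c_[gx.ravel(),gy.ravel()].astype(float); g=g[shape(g)<0]
    from scipy.spatial import cKDTree
    T=cKDTree(t[:,:2]*1000)
    def f(x):
        c,n=np.cos(x[2]),np.sin(x[2]); w=g@np.array([[c,n],[-n,c]])+x[:2]
        return cl(shape(loc(t,x))).mean()+cl(T.query(w)[0]-1).mean()
    R=DE(f,[(x0[0]-20,x0[0]+20),(x0[1]-20,x0[1]+20),(x0[2]-.25,x0[2]+.25)],seed=0,tol=1e-6)
    print(name,np.round(R.x[:2],1),np.degrees(R.x[2]),R.fun,len(t))
obj('ph',(330,335,380,455),lambda q:np.minimum(box(q,-22.5,0,105,34),box(q,53.5,0,47,26)),(443,74,-.11),.015,.03)
obj('scoop',(425,320,470,445),lambda q:np.minimum(box(q,-34,0,98,18),box(q,49,0,68,34)),(457,-79,.08),.006,.022)
E
python3 fit.py
```

```text
water [ 429.1 -257.7] 1.8178003637354347 -4091.064147489029 5905 3087
soil [457.  290.7] -10.860361046014068 -3767.797818250549 4021 3194
  hole [ 377.4 -206.3]
  hole [ 487.3 -202.8]
  hole [ 430.4 -300.7]
  hole [555.2 271.8]
  hole [410.8 299.5]
ph [442.1  72.2] -10.119644366235415 0.06886135544847873 980
scoop [453.8 -73.9] 5.183208845979853 2.093202006187412 448
```

Request:
jog_arm(motion=[{"tx": -0.33, "ty": 0.33, "rz": 0.08}, {"tx": -0.66, "ty": 0.66, "rz": 0.15}, {"tx": -1, "ty": 1, "rz": 0.2256}, {"tx": -1, "ty": 1, "rz": 0.2256}, {"tx": -1, "ty": 1, "rz": 0.2256}, {"tx": -1, "ty": 1, "rz": 0.2256}], hand=1, squeeze=20)

```text
validation failed for argument at $.mo...
```

Request:
jog_arm(motion=[{"tx": -0.33, "ty": 0.33, "tz": 0.0, "rx": 0.0, "ry": 0.0, "rz": 0.08}, {"tx": -0.66, "ty": 0.66, "tz": 0.0, "rx": 0.0, "ry": 0.0, "rz": 0.15}, {"tx": -1.0, "ty": 1.0, "tz": 0.0, "rx": 0.0, "ry": 0.0, "rz": 0.2256}, {"tx": -1.0, "ty": 1.0, "tz": 0.0, "rx": 0.0, "ry": 0.0, "rz": 0.2256}, {"tx": -1.0, "ty": 1.0, "tz": 0.0, "rx": 0.0, "ry": 0.0, "rz": 0.2256}, {"tx": -1.0, "ty": 1.0, "tz": 0.0, "rx": 0.0, "ry": 0.0, "rz": 0.2256}], hand=1.0, squeeze=20.0)

```text
clock: 0.6
tool_pos: [0.2761, -0.457, 0.4049]
tcp_rot: [[-1.0, -0.002, 0.0], [-0.002, 1.0, -0.0], [-0.0, -0.0, -1.0]]
wrist_force: [-0.2, 0.0, -0.6]
grip_width: 1.0
finger_force: 0.0
```

Request:
jog_arm(motion=[{"tx": -0.97, "ty": 1.0, "tz": 0.0, "rx": 0.0, "ry": 0.0, "rz": 0.0}, {"tx": -0.97, "ty": 1.0, "tz": 0.0, "rx": 0.0, "ry": 0.0, "rz": 0.0}, {"tx": -0.97, "ty": 1.0, "tz": 0.0, "rx": 0.0, "ry": 0.0, "rz": 0.0}, {"tx": -0.97, "ty": 1.0, "tz": 0.0, "rx": 0.0, "ry": 0.0, "rz": 0.0}, {"tx": -0.97, "ty": 1.0, "tz": 0.0, "rx": 0.0, "ry": 0.0, "rz": 0.0}])

```text
clock: 1.02
tool_pos: [0.3747, -0.357, 0.4045]
tcp_rot: [[-1.0, -0.003, 0.0], [-0.003, 1.0, 0.0], [-0.0, 0.0, -1.0]]
wrist_force: [-0.4, 0.1, -0.7]
grip_width: 1.001
finger_force: 0.0
```

Request:
jog_arm(motion=[{"tx": -0.97, "ty": 1.0, "tz": 0.0, "rx": 0.0, "ry": 0.0, "rz": 0.0}, {"tx": -0.97, "ty": 1.0, "tz": 0.0, "rx": 0.0, "ry": 0.0, "rz": 0.0}, {"tx": -0.97, "ty": 1.0, "tz": 0.0, "rx": 0.0, "ry": 0.0, "rz": 0.0}, {"tx": -0.97, "ty": 1.0, "tz": 0.0, "rx": 0.0, "ry": 0.0, "rz": 0.0}, {"tx": -0.97, "ty": 1.0, "tz": 0.0, "rx": 0.0, "ry": 0.0, "rz": 0.0}])

```text
clock: 1.43
tool_pos: [0.4717, -0.2573, 0.4041]
tcp_rot: [[-1.0, -0.002, -0.0], [-0.002, 1.0, 0.0], [0.0, 0.0, -1.0]]
wrist_force: [-0.7, -0.4, -0.7]
grip_width: 0.999
finger_force: 0.0
```

Request:
jog_arm(motion=[{"tx": -0.97, "ty": 1.0, "tz": 0.0, "rx": 0.0, "ry": 0.0, "rz": 0.0}, {"tx": -0.97, "ty": 1.0, "tz": 0.0, "rx": 0.0, "ry": 0.0, "rz": 0.0}, {"tx": -0.97, "ty": 1.0, "tz": 0.0, "rx": 0.0, "ry": 0.0, "rz": 0.0}, {"tx": -0.97, "ty": 1.0, "tz": 0.0, "rx": 0.0, "ry": 0.0, "rz": 0.0}, {"tx": -0.97, "ty": 1.0, "tz": 0.0, "rx": 0.0, "ry": 0.0, "rz": 0.0}])

```text
clock: 1.85
tool_pos: [0.5686, -0.1576, 0.4037]
tcp_rot: [[-1.0, -0.001, -0.001], [-0.001, 1.0, -0.0], [0.001, -0.0, -1.0]]
wrist_force: [-0.5, -0.7, 1.2]
grip_width: 0.997
finger_force: 0.0
```

Request:
jog_arm(motion=[{"tx": -0.3, "ty": 1.0, "tz": 0.0, "rx": 0.0, "ry": 0.0, "rz": 0.0}, {"tx": -0.3, "ty": 1.0, "tz": 0.0, "rx": 0.0, "ry": 0.0, "rz": 0.0}, {"tx": -0.3, "ty": 1.0, "tz": 0.0, "rx": 0.0, "ry": 0.0, "rz": 0.0}, {"tx": -0.3, "ty": 1.0, "tz": 0.0, "rx": 0.0, "ry": 0.0, "rz": 0.0}, {"tx": -0.3, "ty": 1.0, "tz": 0.0, "rx": 0.0, "ry": 0.0, "rz": 0.0}])

```text
clock: 2.27
tool_pos: [0.5965, -0.0592, 0.4044]
tcp_rot: [[-1.0, 0.001, -0.001], [0.001, 1.0, -0.0], [0.001, -0.0, -1.0]]
wrist_force: [-0.2, -0.3, 0.0]
grip_width: 1.0
finger_force: 0.0
```

Run:
```python
from h import *
save('wrist','w0'); o=get_obs(); print(o['tool_pos'],o['clock'],o['joint_positions'])
```

```text
[ 0.59635901 -0.05974191  0.40455249] 2.3167 [ 9.74537509e+00  1.95684717e+01 -3.32538298e+00  1.27465383e-02
 -6.71754386e+01 -9.98622769e+01]
```

View pics/w0.png

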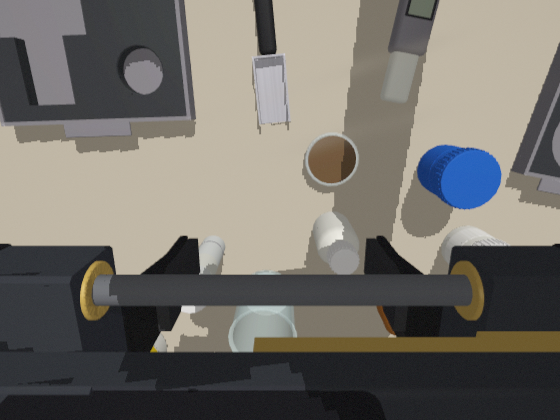

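The wrist view shows the bottle at (340,245), the tube at (205,265), the scoop trough at (270,88) and the pH cap at (400,75). I'll cross-check the cap position and the scoop's end.

Run:
```python
from h import *
p,d,X=cloud('w0')
for n,(u0,v0,u1,v1) in dict(bottle=(310,205,362,275),jar=(440,225,505,248),blue=(415,140,505,210)).items():
    q=X[v0:v1,u0:u1].reshape(-1,3); z=np.percentile(q[:,2],97); t=q[abs(q[:,2]-z)<.005]
    c,r=cv2.minEnclosingCircle(t[:,:2].astype(np.float32)); print(n,z,np.round(c,4),2*r)
q=X[45:135,240:300].reshape(-1,3); q=q[(q[:,2]>.005)&(q[:,2]<.03)]
print(cv2.minAreaRect((q[:,:2]*1000).astype(np.float32)),np.round(q[:,:2].max(0),4),np.median(q[:,2]))
for u,v in ((253,58),(287,55),(262,128),(291,124),(330,160),(400,75)): print(u,v,np.round(X[v,u],4))
```

```text
bottle 0.0925640373158842 [ 6.637e-01 -6.000e-04] 0.029962562024593353
jar 0.2982105403809878 [ 0.5591 -0.0048] 0.014492558315396309
blue 0.06679535944308086 [0.5897 0.122 ] 0.060642726719379425
((499.407470703125, -71.13253021240234), (76.41670989990234, 34.0109977722168), 5.176449298858643) [ 0.5389 -0.0508] 0.01165288994417771
253 58 [ 0.4738 -0.0891  0.0107]
287 55 [ 0.4694 -0.054  -0.0014]
262 128 [ 0.5448 -0.0817  0.0008]
291 124 [ 0.5406 -0.0493 -0.0016]
330 160 [ 0.5787 -0.0065  0.014 ]
400 75 [0.4911 0.0607 0.0193]
```

Request:
jog_arm(motion=[{"tx": -0.68, "ty": 0.6, "tz": 0.3, "rx": 0.0, "ry": 0.0, "rz": 0.0}, {"tx": -0.68, "ty": 0.6, "tz": 0.6, "rx": 0.0, "ry": 0.0, "rz": 0.0}, {"tx": -0.68, "ty": 0.6, "tz": 0.6, "rx": 0.0, "ry": 0.0, "rz": 0.0}, {"tx": -0.68, "ty": 0.6, "tz": 0.6, "rx": 0.0, "ry": 0.0, "rz": 0.0}, {"tx": -0.68, "ty": 0.6, "tz": 0.6, "rx": 0.0, "ry": 0.0, "rz": 0.0}, {"tx": -0.68, "ty": 0.6, "tz": 0.6, "rx": 0.0, "ry": 0.0, "rz": 0.0}])

```text
clock: 2.82
tool_pos: [0.6647, -0.0001, 0.3454]
tcp_rot: [[-1.0, 0.002, 0.0], [0.002, 1.0, -0.001], [-0.0, -0.001, -1.0]]
wrist_force: [-0.2, 0.8, -0.2]
grip_width: 0.998
finger_force: 0.0
```

Request:
jog_arm(motion=[{"tx": 0.0, "ty": 0.0, "tz": 0.3, "rx": 0.0, "ry": 0.0, "rz": 0.0}, {"tx": 0.0, "ty": 0.0, "tz": 0.6, "rx": 0.0, "ry": 0.0, "rz": 0.0}, {"tx": 0.0, "ty": 0.0, "tz": 0.85, "rx": 0.0, "ry": 0.0, "rz": 0.0}, {"tx": 0.0, "ty": 0.0, "tz": 1.0, "rx": 0.0, "ry": 0.0, "rz": 0.0}, {"tx": 0.0, "ty": 0.0, "tz": 1.0, "rx": 0.0, "ry": 0.0, "rz": 0.0}, {"tx": 0.0, "ty": 0.0, "tz": 1.0, "rx": 0.0, "ry": 0.0, "rz": 0.0}])

```text
clock: 3.32
tool_pos: [0.6649, 0.0006, 0.2461]
tcp_rot: [[-1.0, 0.002, 0.001], [0.002, 1.0, -0.0], [-0.001, -0.0, -1.0]]
wrist_force: [1.1, -0.5, 0.1]
grip_width: 1.003
finger_force: 0.0
```

Request:
jog_arm(motion=[{"tx": 0.0, "ty": 0.0, "tz": 0.0, "rx": 0.0, "ry": 0.0, "rz": 0.0}, {"tx": 0.0, "ty": 0.0, "tz": 0.0, "rx": 0.0, "ry": 0.0, "rz": 0.0}, {"tx": 0.0, "ty": 0.0, "tz": 0.0, "rx": 0.0, "ry": 0.0, "rz": 0.0}, {"tx": 0.0, "ty": 0.0, "tz": 0.0, "rx": 0.0, "ry": 0.0, "rz": 0.0}, {"tx": 0.0, "ty": 0.0, "tz": 0.0, "rx": 0.0, "ry": 0.0, "rz": 0.0}, {"tx": 0.0, "ty": 0.0, "tz": 0.0, "rx": 0.0, "ry": 0.0, "rz": 0.0}, {"tx": 0.0, "ty": 0.0, "tz": 0.0, "rx": 0.0, "ry": 0.0, "rz": 0.0}, {"tx": 0.0, "ty": 0.0, "tz": 0.0, "rx": 0.0, "ry": 0.0, "rz": 0.0}, {"tx": 0.0, "ty": 0.0, "tz": 0.0, "rx": 0.0, "ry": 0.0, "rz": 0.0}, {"tx": 0.0, "ty": 0.0, "tz": 0.0, "rx": 0.0, "ry": 0.0, "rz": 0.0}, {"tx": 0.0, "ty": 0.0, "tz": 0.0, "rx": 0.0, "ry": 0.0, "rz": 0.0}, {"tx": 0.0, "ty": 0.0, "tz": 0.0, "rx": 0.0, "ry": 0.0, "rz": 0.0}], hand=0.0, squeeze=20.0)

```text
clock: 4.32
tool_pos: [0.6654, 0.0015, 0.2462]
tcp_rot: [[-1.0, 0.0, 0.002], [0.0, 1.0, -0.001], [-0.002, -0.001, -1.0]]
wrist_force: [-1.5, -3.4, 4.8]
grip_width: 0.319
finger_force: 24.6
```

Request:
jog_arm(motion=[{"tx": 0.0, "ty": 0.0, "tz": -0.15, "rx": 0.0, "ry": 0.0, "rz": 0.0}, {"tx": 0.0, "ty": 0.0, "tz": -0.4, "rx": 0.0, "ry": 0.0, "rz": 0.0}, {"tx": 0.0, "ty": 0.0, "tz": -0.65, "rx": 0.0, "ry": 0.0, "rz": 0.0}, {"tx": 0.0, "ty": 0.0, "tz": -0.8, "rx": 0.0, "ry": 0.0, "rz": 0.0}, {"tx": 0.0, "ty": 0.0, "tz": -0.8, "rx": 0.0, "ry": 0.0, "rz": 0.0}, {"tx": 0.0, "ty": 0.0, "tz": -0.8, "rx": 0.0, "ry": 0.0, "rz": 0.0}])

```text
clock: 4.82
tool_pos: [0.6648, 0.0021, 0.3251]
tcp_rot: [[-1.0, 0.001, 0.001], [0.001, 1.0, 0.001], [-0.001, 0.001, -1.0]]
wrist_force: [-0.1, 0.8, -2.2]
grip_width: 0.316
finger_force: 23.4
```

Request:
jog_arm(motion=[{"tx": 0.15, "ty": -0.1, "tz": 0.0, "rx": 0.0, "ry": 0.0, "rz": 0.0}, {"tx": 0.36, "ty": -0.26, "tz": 0.0, "rx": 0.0, "ry": 0.0, "rz": 0.0}, {"tx": 0.6, "ty": -0.43, "tz": 0.0, "rx": 0.0, "ry": 0.0, "rz": 0.0}, {"tx": 0.85, "ty": -0.6, "tz": 0.0, "rx": 0.0, "ry": 0.0, "rz": 0.0}, {"tx": 0.96, "ty": -0.69, "tz": 0.0, "rx": 0.0, "ry": 0.0, "rz": 0.0}])

```text
clock: 5.23
tool_pos: [0.5656, -0.0683, 0.3225]
tcp_rot: [[-1.0, 0.002, -0.006], [0.002, 1.0, 0.0], [0.006, 0.0, -1.0]]
wrist_force: [-0.4, 0.5, -1.0]
grip_width: 0.317
finger_force: 23.1
```

Request:
jog_arm(motion=[{"tx": 0.2, "ty": -0.14, "tz": 0.0, "rx": 0.0, "ry": 0.0, "rz": 0.0}, {"tx": 0.44, "ty": -0.32, "tz": 0.0, "rx": 0.0, "ry": 0.0, "rz": 0.0}, {"tx": 0.68, "ty": -0.49, "tz": 0.0, "rx": 0.0, "ry": 0.0, "rz": 0.0}, {"tx": 0.87, "ty": -0.62, "tz": 0.0, "rx": 0.0, "ry": 0.0, "rz": 0.0}, {"tx": 0.96, "ty": -0.69, "tz": 0.0, "rx": 0.0, "ry": 0.0, "rz": 0.0}])

```text
clock: 5.65
tool_pos: [0.4704, -0.1369, 0.3234]
tcp_rot: [[-1.0, 0.002, -0.004], [0.002, 1.0, 0.001], [0.004, 0.001, -1.0]]
wrist_force: [0.6, -0.3, -1.1]
grip_width: 0.311
finger_force: 23.1
```

Request:
jog_arm(motion=[{"tx": 0.2, "ty": -0.14, "tz": 0.0, "rx": 0.0, "ry": 0.0, "rz": 0.0}, {"tx": 0.44, "ty": -0.32, "tz": 0.0, "rx": 0.0, "ry": 0.0, "rz": 0.0}, {"tx": 0.68, "ty": -0.49, "tz": 0.0, "rx": 0.0, "ry": 0.0, "rz": 0.0}, {"tx": 0.87, "ty": -0.62, "tz": 0.0, "rx": 0.0, "ry": 0.0, "rz": 0.0}, {"tx": 0.96, "ty": -0.69, "tz": 0.0, "rx": 0.0, "ry": 0.0, "rz": 0.0}, {"tx": 0.96, "ty": -0.69, "tz": 0.0, "rx": 0.0, "ry": 0.0, "rz": 0.0}, {"tx": 0.96, "ty": -0.69, "tz": 0.0, "rx": 0.0, "ry": 0.0, "rz": 0.0}])

```text
clock: 6.23
tool_pos: [0.3774, -0.205, 0.3247]
tcp_rot: [[-1.0, 0.001, 0.001], [0.001, 1.0, -0.0], [-0.001, -0.0, -1.0]]
wrist_force: [-0.5, 0.0, -1.3]
grip_width: 0.319
finger_force: 23.1
```

Request:
jog_arm(motion=[{"tx": 0.0, "ty": -0.01, "tz": 0.2, "rx": 0.0, "ry": 0.0, "rz": 0.0}, {"tx": 0.0, "ty": -0.01, "tz": 0.4, "rx": 0.0, "ry": 0.0, "rz": 0.0}, {"tx": 0.0, "ty": -0.01, "tz": 0.55, "rx": 0.0, "ry": 0.0, "rz": 0.0}, {"tx": 0.0, "ty": -0.01, "tz": 0.65, "rx": 0.0, "ry": 0.0, "rz": 0.0}, {"tx": 0.0, "ty": -0.01, "tz": 0.71, "rx": 0.0, "ry": 0.0, "rz": 0.0}, {"tx": 0.0, "ty": -0.01, "tz": 0.71, "rx": 0.0, "ry": 0.0, "rz": 0.0}, {"tx": 0.0, "ty": -0.01, "tz": 0.71, "rx": 0.0, "ry": 0.0, "rz": 0.0}])

```text
clock: 6.82
tool_pos: [0.378, -0.2056, 0.2537]
tcp_rot: [[-1.0, -0.001, 0.0], [-0.001, 1.0, -0.0], [-0.0, -0.0, -1.0]]
wrist_force: [-0.5, -1.0, -0.5]
grip_width: 0.315
finger_force: 23.6
```

Request:
jog_arm(motion=[{"tx": 0.0, "ty": 0.0, "tz": 0.0, "rx": 0.0, "ry": 0.0, "rz": 0.0}, {"tx": 0.0, "ty": 0.0, "tz": 0.0, "rx": 0.0, "ry": 0.0, "rz": 0.0}, {"tx": 0.0, "ty": 0.0, "tz": 0.0, "rx": 0.0, "ry": 0.0, "rz": 0.0}, {"tx": 0.0, "ty": 0.0, "tz": 0.0, "rx": 0.0, "ry": 0.0, "rz": 0.0}, {"tx": 0.0, "ty": 0.0, "tz": 0.0, "rx": 0.0, "ry": 0.0, "rz": 0.0}, {"tx": 0.0, "ty": 0.0, "tz": 0.0, "rx": 0.0, "ry": 0.0, "rz": 0.0}, {"tx": 0.0, "ty": 0.0, "tz": 0.0, "rx": 0.0, "ry": 0.0, "rz": 0.0}, {"tx": 0.0, "ty": 0.0, "tz": 0.0, "rx": 0.0, "ry": 0.0, "rz": 0.0}, {"tx": 0.0, "ty": 0.0, "tz": 0.0, "rx": 0.0, "ry": 0.0, "rz": 0.0}, {"tx": 0.0, "ty": 0.0, "tz": 0.0, "rx": 0.0, "ry": 0.0, "rz": 0.0}], hand=0.7)

```text
clock: 7.65
tool_pos: [0.3769, -0.2059, 0.2537]
tcp_rot: [[-1.0, 0.001, -0.0], [0.001, 1.0, -0.0], [0.0, -0.0, -1.0]]
wrist_force: [-0.3, -0.0, -0.4]
grip_width: 0.698
finger_force: 0.0
```

Request:
jog_arm(motion=[{"tx": 0.0, "ty": 0.0, "tz": -0.2, "rx": 0.0, "ry": 0.0, "rz": 0.0}, {"tx": 0.0, "ty": 0.0, "tz": -0.5, "rx": 0.0, "ry": 0.0, "rz": 0.0}, {"tx": 0.0, "ty": 0.0, "tz": -1.0, "rx": 0.0, "ry": 0.0, "rz": 0.0}, {"tx": 0.0, "ty": 0.0, "tz": -1.0, "rx": 0.0, "ry": 0.0, "rz": 0.0}, {"tx": 0.0, "ty": 0.0, "tz": -1.0, "rx": 0.0, "ry": 0.0, "rz": 0.0}])

```text
clock: 8.07
tool_pos: [0.3776, -0.206, 0.3571]
tcp_rot: [[-1.0, 0.0, 0.008], [0.0, 1.0, -0.002], [-0.008, -0.002, -1.0]]
wrist_force: [-0.3, -0.0, -0.8]
grip_width: 0.698
finger_force: 0.0
```

Run:
```python
from h import *
save('top','t1'); save('wrist','w1')
p,d,X=cloud('t1')
a=cv2.imread('pics/t1.png')[110:350,220:470]; b=cv2.imread('pics/w1.png')
a=cv2.resize(a,(420,403)); cv2.imwrite('pics/m1.png',np.hstack([a,cv2.resize(b,(378,284)) if 0 else cv2.copyMakeBorder(cv2.resize(b,(378,284)),0,119,0,0,0)]))
for n,(u0,v0,u1,v1) in dict(tube=(336,143,364,175),).items():
    q=X[v0:v1,u0:u1].reshape(-1,3); z=np.percentile(q[:,2],97); t=q[abs(q[:,2]-z)<.005]
    c,r=cv2.minEnclosingCircle(t[:,:2].astype(np.float32)); print(n,z,np.round(c,4),2*r)
```

```text
tube 0.1170153873951242 [ 0.6877 -0.1429] 0.03632168099284172
```

View pics/m1.png

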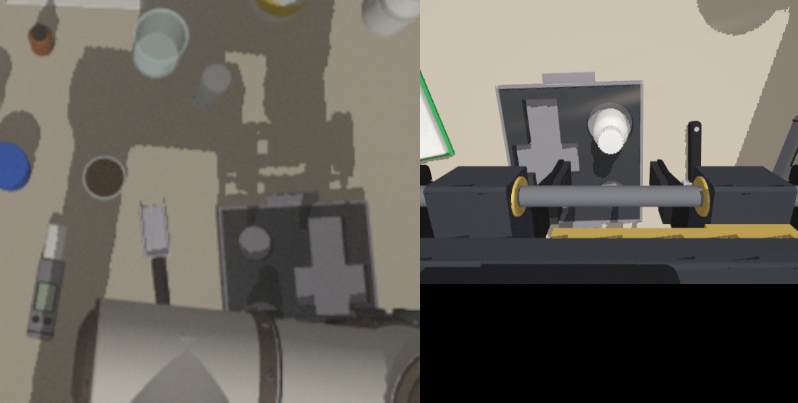

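The bottle is upright in its round cut-out (wrist inset 610,130). Next is the tube at (0.687, -0.143).

Request:
jog_arm(motion=[{"tx": -0.3, "ty": 0.06, "tz": 0.0, "rx": 0.0, "ry": 0.0, "rz": 0.0}, {"tx": -0.65, "ty": 0.13, "tz": 0.0, "rx": 0.0, "ry": 0.0, "rz": 0.0}, {"tx": -1.0, "ty": 0.21, "tz": 0.0, "rx": 0.0, "ry": 0.0, "rz": 0.0}, {"tx": -1.0, "ty": 0.21, "tz": 0.0, "rx": 0.0, "ry": 0.0, "rz": 0.0}])

```text
clock: 8.5
tool_pos: [0.4816, -0.184, 0.3516]
tcp_rot: [[-1.0, -0.002, -0.0], [-0.002, 1.0, -0.001], [0.0, -0.001, -1.0]]
wrist_force: [0.7, 0.6, 0.2]
grip_width: 0.699
finger_force: 0.0
```

Request:
jog_arm(motion=[{"tx": -0.35, "ty": 0.07, "tz": 0.0, "rx": 0.0, "ry": 0.0, "rz": 0.0}, {"tx": -0.7, "ty": 0.14, "tz": 0.0, "rx": 0.0, "ry": 0.0, "rz": 0.0}, {"tx": -1.0, "ty": 0.21, "tz": 0.0, "rx": 0.0, "ry": 0.0, "rz": 0.0}, {"tx": -1.0, "ty": 0.21, "tz": 0.0, "rx": 0.0, "ry": 0.0, "rz": 0.0}])

```text
clock: 8.83
tool_pos: [0.581, -0.1628, 0.3505]
tcp_rot: [[-1.0, -0.002, -0.002], [-0.002, 1.0, -0.0], [0.002, -0.0, -1.0]]
wrist_force: [0.5, -1.0, 0.9]
grip_width: 0.697
finger_force: 0.0
```

Request:
jog_arm(motion=[{"tx": -0.35, "ty": 0.07, "tz": 0.0, "rx": 0.0, "ry": 0.0, "rz": 0.0}, {"tx": -0.7, "ty": 0.14, "tz": 0.0, "rx": 0.0, "ry": 0.0, "rz": 0.0}, {"tx": -1.0, "ty": 0.21, "tz": 0.0, "rx": 0.0, "ry": 0.0, "rz": 0.0}, {"tx": -1.0, "ty": 0.21, "tz": 0.0, "rx": 0.0, "ry": 0.0, "rz": 0.0}, {"tx": -1.0, "ty": 0.21, "tz": 0.0, "rx": 0.0, "ry": 0.0, "rz": 0.0}, {"tx": -1.0, "ty": 0.21, "tz": 0.0, "rx": 0.0, "ry": 0.0, "rz": 0.0}, {"tx": -1.0, "ty": 0.21, "tz": 0.0, "rx": 0.0, "ry": 0.0, "rz": 0.0}])

```text
clock: 9.42
tool_pos: [0.6758, -0.1434, 0.3529]
tcp_rot: [[-1.0, 0.001, -0.002], [0.001, 1.0, 0.0], [0.002, 0.0, -1.0]]
wrist_force: [0.1, 0.0, 0.6]
grip_width: 0.701
finger_force: 0.0
```

Request:
jog_arm(motion=[{"tx": -0.11, "ty": 0.0, "tz": 0.0, "rx": 0.0, "ry": 0.0, "rz": 0.0}, {"tx": -0.11, "ty": 0.0, "tz": 0.0, "rx": 0.0, "ry": 0.0, "rz": 0.0}, {"tx": -0.11, "ty": 0.0, "tz": 0.2, "rx": 0.0, "ry": 0.0, "rz": 0.0}, {"tx": -0.11, "ty": 0.0, "tz": 0.4, "rx": 0.0, "ry": 0.0, "rz": 0.0}, {"tx": -0.11, "ty": 0.0, "tz": 0.4, "rx": 0.0, "ry": 0.0, "rz": 0.0}, {"tx": -0.11, "ty": 0.0, "tz": 0.4, "rx": 0.0, "ry": 0.0, "rz": 0.0}])

```text
clock: 9.92
tool_pos: [0.687, -0.1433, 0.3131]
tcp_rot: [[-1.0, 0.001, -0.003], [0.001, 1.0, -0.0], [0.003, -0.0, -1.0]]
wrist_force: [0.7, 0.2, 0.6]
grip_width: 0.7
finger_force: 0.0
```

Request:
jog_arm(motion=[{"tx": 0.0, "ty": 0.0, "tz": 0.2, "rx": 0.0, "ry": 0.0, "rz": 0.0}, {"tx": 0.0, "ty": 0.0, "tz": 0.4, "rx": 0.0, "ry": 0.0, "rz": 0.0}, {"tx": 0.0, "ty": 0.0, "tz": 0.6, "rx": 0.0, "ry": 0.0, "rz": 0.0}, {"tx": 0.0, "ty": 0.0, "tz": 0.72, "rx": 0.0, "ry": 0.0, "rz": 0.0}, {"tx": 0.0, "ty": 0.0, "tz": 0.72, "rx": 0.0, "ry": 0.0, "rz": 0.0}, {"tx": 0.0, "ty": 0.0, "tz": 0.72, "rx": 0.0, "ry": 0.0, "rz": 0.0}])

```text
clock: 10.42
tool_pos: [0.6882, -0.1431, 0.2426]
tcp_rot: [[-1.0, 0.0, 0.001], [0.0, 1.0, -0.001], [-0.001, -0.001, -1.0]]
wrist_force: [-0.6, 0.8, 0.0]
grip_width: 0.702
finger_force: 0.0
```

Request:
jog_arm(motion=[{"tx": 0.0, "ty": 0.0, "tz": 0.0, "rx": 0.0, "ry": 0.0, "rz": 0.0}, {"tx": 0.0, "ty": 0.0, "tz": 0.0, "rx": 0.0, "ry": 0.0, "rz": 0.0}, {"tx": 0.0, "ty": 0.0, "tz": 0.0, "rx": 0.0, "ry": 0.0, "rz": 0.0}, {"tx": 0.0, "ty": 0.0, "tz": 0.0, "rx": 0.0, "ry": 0.0, "rz": 0.0}, {"tx": 0.0, "ty": 0.0, "tz": 0.0, "rx": 0.0, "ry": 0.0, "rz": 0.0}, {"tx": 0.0, "ty": 0.0, "tz": 0.0, "rx": 0.0, "ry": 0.0, "rz": 0.0}, {"tx": 0.0, "ty": 0.0, "tz": 0.0, "rx": 0.0, "ry": 0.0, "rz": 0.0}, {"tx": 0.0, "ty": 0.0, "tz": 0.0, "rx": 0.0, "ry": 0.0, "rz": 0.0}, {"tx": 0.0, "ty": 0.0, "tz": 0.0, "rx": 0.0, "ry": 0.0, "rz": 0.0}, {"tx": 0.0, "ty": 0.0, "tz": 0.0, "rx": 0.0, "ry": 0.0, "rz": 0.0}], hand=0.0)

```text
clock: 11.25
tool_pos: [0.6881, -0.1431, 0.2423]
tcp_rot: [[-1.0, 0.0, 0.001], [0.0, 1.0, -0.0], [-0.001, -0.0, -1.0]]
wrist_force: [0.0, -0.5, 3.1]
grip_width: 0.388
finger_force: 20.0
```

Request:
jog_arm(motion=[{"tx": 0.0, "ty": 0.0, "tz": -0.15, "rx": 0.0, "ry": 0.0, "rz": 0.0}, {"tx": 0.0, "ty": 0.0, "tz": -0.4, "rx": 0.0, "ry": 0.0, "rz": 0.0}, {"tx": 0.0, "ty": 0.0, "tz": -0.65, "rx": 0.0, "ry": 0.0, "rz": 0.0}, {"tx": 0.0, "ty": 0.0, "tz": -0.8, "rx": 0.0, "ry": 0.0, "rz": 0.0}, {"tx": 0.0, "ty": 0.0, "tz": -0.8, "rx": 0.0, "ry": 0.0, "rz": 0.0}, {"tx": 0.0, "ty": 0.0, "tz": -0.8, "rx": 0.0, "ry": 0.0, "rz": 0.0}])

```text
clock: 11.75
tool_pos: [0.6877, -0.143, 0.3219]
tcp_rot: [[-1.0, 0.001, 0.001], [0.001, 1.0, 0.001], [-0.001, 0.001, -1.0]]
wrist_force: [-1.2, -0.6, -0.7]
grip_width: 0.392
finger_force: 20.0
```

Run:
```python
from h import *
save('scene','s2'); p,d=save('wrist','w2'); 
a=cv2.imread('pics/s2.png')[130:330,170:400]; b=cv2.imread('pics/w2.png')
cv2.imwrite('pics/m2.png',np.hstack([cv2.resize(a,(400,348)),cv2.copyMakeBorder(cv2.resize(b,(400,300)),0,48,0,0,0)]))
```

```text
(no output)
```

View pics/m2.png

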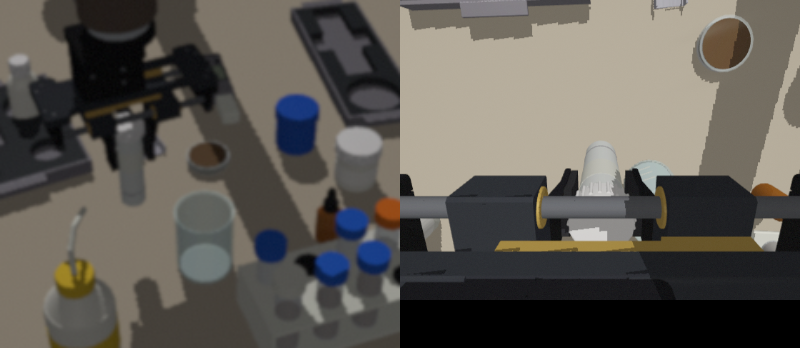

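The tube hangs upright between the fingers. Carrying it to its hole.

Request:
jog_arm(motion=[{"tx": 0.15, "ty": -0.05, "tz": 0.0, "rx": 0.0, "ry": 0.0, "rz": 0.0}, {"tx": 0.35, "ty": -0.1, "tz": 0.0, "rx": 0.0, "ry": 0.0, "rz": 0.0}, {"tx": 0.58, "ty": -0.17, "tz": 0.0, "rx": 0.0, "ry": 0.0, "rz": 0.0}, {"tx": 0.8, "ty": -0.24, "tz": 0.0, "rx": 0.0, "ry": 0.0, "rz": 0.0}, {"tx": 1.0, "ty": -0.3, "tz": 0.0, "rx": 0.0, "ry": 0.0, "rz": 0.0}])

```text
clock: 12.27
tool_pos: [0.5862, -0.1732, 0.3196]
tcp_rot: [[-1.0, 0.001, -0.004], [0.001, 1.0, 0.001], [0.004, 0.001, -1.0]]
wrist_force: [-0.1, -0.5, -0.4]
grip_width: 0.396
finger_force: 20.0
```

Request:
jog_arm(motion=[{"tx": 0.2, "ty": -0.06, "tz": 0.0, "rx": 0.0, "ry": 0.0, "rz": 0.0}, {"tx": 0.42, "ty": -0.13, "tz": 0.0, "rx": 0.0, "ry": 0.0, "rz": 0.0}, {"tx": 0.65, "ty": -0.2, "tz": 0.0, "rx": 0.0, "ry": 0.0, "rz": 0.0}, {"tx": 0.85, "ty": -0.26, "tz": 0.0, "rx": 0.0, "ry": 0.0, "rz": 0.0}, {"tx": 1.0, "ty": -0.3, "tz": 0.0, "rx": 0.0, "ry": 0.0, "rz": 0.0}, {"tx": 1.0, "ty": -0.3, "tz": 0.0, "rx": 0.0, "ry": 0.0, "rz": 0.0}, {"tx": 1.0, "ty": -0.3, "tz": 0.0, "rx": 0.0, "ry": 0.0, "rz": 0.0}, {"tx": 1.0, "ty": -0.3, "tz": 0.0, "rx": 0.0, "ry": 0.0, "rz": 0.0}])

```text
clock: 12.93
tool_pos: [0.4883, -0.2029, 0.3211]
tcp_rot: [[-1.0, 0.0, -0.001], [0.0, 1.0, -0.0], [0.001, -0.0, -1.0]]
wrist_force: [0.7, 0.4, -0.4]
grip_width: 0.386
finger_force: 20.0
```

Request:
jog_arm(motion=[{"tx": 0.0, "ty": 0.0, "tz": 0.2, "rx": 0.0, "ry": 0.0, "rz": 0.0}, {"tx": 0.0, "ty": 0.0, "tz": 0.4, "rx": 0.0, "ry": 0.0, "rz": 0.0}, {"tx": 0.0, "ty": 0.0, "tz": 0.55, "rx": 0.0, "ry": 0.0, "rz": 0.0}, {"tx": 0.0, "ty": 0.0, "tz": 0.65, "rx": 0.0, "ry": 0.0, "rz": 0.0}, {"tx": 0.0, "ty": 0.0, "tz": 0.72, "rx": 0.0, "ry": 0.0, "rz": 0.0}, {"tx": 0.0, "ty": 0.0, "tz": 0.72, "rx": 0.0, "ry": 0.0, "rz": 0.0}, {"tx": 0.0, "ty": 0.0, "tz": 0.72, "rx": 0.0, "ry": 0.0, "rz": 0.0}, {"tx": 0.0, "ty": 0.0, "tz": 0.72, "rx": 0.0, "ry": 0.0, "rz": 0.0}])

```text
clock: 13.6
tool_pos: [0.4883, -0.2029, 0.2502]
tcp_rot: [[-1.0, 0.0, 0.001], [0.0, 1.0, -0.0], [-0.001, -0.0, -1.0]]
wrist_force: [0.8, 0.4, -0.1]
grip_width: 0.396
finger_force: 20.0
```

Request:
jog_arm(motion=[{"tx": 0.0, "ty": 0.0, "tz": 0.01, "rx": 0.0, "ry": 0.0, "rz": 0.0}, {"tx": 0.0, "ty": 0.0, "tz": 0.01, "rx": 0.0, "ry": 0.0, "rz": 0.0}, {"tx": 0.0, "ty": 0.0, "tz": 0.01, "rx": 0.0, "ry": 0.0, "rz": 0.0}, {"tx": 0.0, "ty": 0.0, "tz": 0.01, "rx": 0.0, "ry": 0.0, "rz": 0.0}, {"tx": 0.0, "ty": 0.0, "tz": 0.01, "rx": 0.0, "ry": 0.0, "rz": 0.0}, {"tx": 0.0, "ty": 0.0, "tz": 0.01, "rx": 0.0, "ry": 0.0, "rz": 0.0}, {"tx": 0.0, "ty": 0.0, "tz": 0.01, "rx": 0.0, "ry": 0.0, "rz": 0.0}, {"tx": 0.0, "ty": 0.0, "tz": 0.01, "rx": 0.0, "ry": 0.0, "rz": 0.0}, {"tx": 0.0, "ty": 0.0, "tz": 0.01, "rx": 0.0, "ry": 0.0, "rz": 0.0}], hand=0.7)

```text
clock: 14.35
tool_pos: [0.4879, -0.2029, 0.2487]
tcp_rot: [[-1.0, 0.001, -0.0], [0.001, 1.0, 0.0], [0.0, 0.0, -1.0]]
wrist_force: [-0.3, 0.4, -0.3]
grip_width: 0.7
finger_force: 0.0
```

Request:
jog_arm(motion=[{"tx": 0.0, "ty": 0.0, "tz": -0.2, "rx": 0.0, "ry": 0.0, "rz": 0.0}, {"tx": 0.0, "ty": 0.0, "tz": -0.5, "rx": 0.0, "ry": 0.0, "rz": 0.0}, {"tx": 0.0, "ty": 0.0, "tz": -1.0, "rx": 0.0, "ry": 0.0, "rz": 0.0}, {"tx": 0.0, "ty": 0.0, "tz": -1.0, "rx": 0.0, "ry": 0.0, "rz": 0.0}, {"tx": 0.0, "ty": 0.0, "tz": -1.0, "rx": 0.0, "ry": 0.0, "rz": 0.0}])

```text
clock: 14.77
tool_pos: [0.4887, -0.2031, 0.3527]
tcp_rot: [[-1.0, 0.0, 0.009], [0.0, 1.0, -0.002], [-0.009, -0.002, -1.0]]
wrist_force: [0.4, -0.8, -0.7]
grip_width: 0.699
finger_force: 0.0
```

Request:
jog_arm(motion=[{"tx": 0.1, "ty": 0.35, "tz": 0.0, "rx": 0.0, "ry": 0.0, "rz": 0.0}, {"tx": 0.15, "ty": 0.7, "tz": 0.0, "rx": 0.0, "ry": 0.0, "rz": 0.0}, {"tx": 0.15, "ty": 0.95, "tz": 0.0, "rx": 0.0, "ry": 0.0, "rz": 0.0}, {"tx": 0.15, "ty": 0.95, "tz": 0.0, "rx": 0.0, "ry": 0.0, "rz": 0.0}])

```text
clock: 15.1
tool_pos: [0.4721, -0.1052, 0.3477]
tcp_rot: [[-1.0, -0.003, -0.002], [-0.003, 1.0, 0.001], [0.002, 0.001, -1.0]]
wrist_force: [0.1, 0.9, -0.2]
grip_width: 0.699
finger_force: 0.0
```

Request:
jog_arm(motion=[{"tx": 0.1, "ty": 0.35, "tz": 0.0, "rx": 0.0, "ry": 0.0, "rz": 0.0}, {"tx": 0.15, "ty": 0.7, "tz": 0.0, "rx": 0.0, "ry": 0.0, "rz": 0.0}, {"tx": 0.15, "ty": 0.95, "tz": 0.0, "rx": 0.0, "ry": 0.0, "rz": 0.0}, {"tx": 0.15, "ty": 0.95, "tz": 0.0, "rx": 0.0, "ry": 0.0, "rz": 0.0}])

```text
clock: 15.43
tool_pos: [0.4577, -0.0104, 0.348]
tcp_rot: [[-1.0, -0.003, -0.001], [-0.003, 1.0, 0.0], [0.001, 0.0, -1.0]]
wrist_force: [-0.1, -0.5, -0.3]
grip_width: 0.699
finger_force: 0.0
```

Run:
```python
from h import *
o=get_obs(); print(o['tool_pos'],o['joint_positions'])
save('top','t3'); save('scene','s3'); save('wrist','w3')
a=cv2.imread('pics/s3.png')[130:260,100:360]; b=cv2.imread('pics/w3.png')
cv2.imwrite('pics/m3.png',np.hstack([cv2.copyMakeBorder(cv2.resize(a,(400,200)),0,100,0,0,0),cv2.resize(b,(400,300))]))
p,d,X=cloud('t3')
for n,(x,y) in dict(tube=(.487,-.203),bottle=(.377,-.206)).items():
    q=X.reshape(-1,3); q=q[(np.hypot(q[:,0]-x,q[:,1]-y)<.035)&(q[:,2]<.15)]; z=np.percentile(q[:,2],97); t=q[abs(q[:,2]-z)<.005]
    c,r=cv2.minEnclosingCircle(t[:,:2].astype(np.float32)); print(n,z,np.round(c,4),2*r)
```

```text
[ 0.45768825 -0.01044515  0.34796492] [ 1.91137842e+01  8.84728511e+00 -2.69084996e+01 -3.56793464e-02
 -5.42836426e+01 -1.08911092e+02]
tube 0.12265561934063796 [ 0.489  -0.2024] 0.036830902099609375
bottle 0.09933701202129501 [ 0.3781 -0.2044] 0.02959359996020794
```

View pics/m3.png

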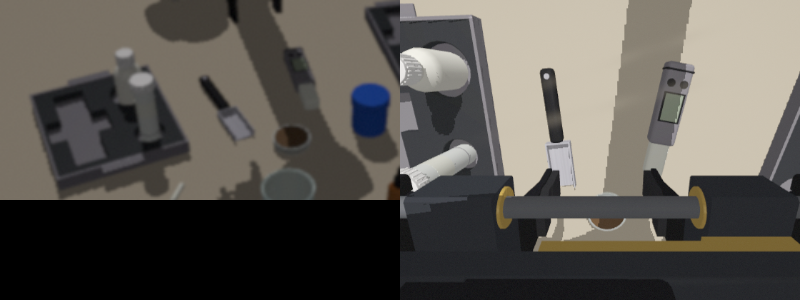

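Both stand in their holes, with tops at 121 and 98 mm allowing for the depth bias. pH meter next.

Request:
jog_arm(motion=[{"tx": 0.08, "ty": 0.4, "tz": 0.0, "rx": 0.0, "ry": 0.0, "rz": 0.05}, {"tx": 0.16, "ty": 0.82, "tz": 0.3, "rx": 0.0, "ry": 0.0, "rz": 0.112}, {"tx": 0.16, "ty": 0.82, "tz": 0.63, "rx": 0.0, "ry": 0.0, "rz": 0.112}, {"tx": 0.16, "ty": 0.82, "tz": 0.63, "rx": 0.0, "ry": 0.0, "rz": 0.112}, {"tx": 0.16, "ty": 0.82, "tz": 0.63, "rx": 0.0, "ry": 0.0, "rz": 0.112}, {"tx": 0.16, "ty": 0.82, "tz": 0.63, "rx": 0.0, "ry": 0.0, "rz": 0.112}, {"tx": 0.16, "ty": 0.82, "tz": 0.63, "rx": 0.0, "ry": 0.0, "rz": 0.112}])

```text
clock: 16.17
tool_pos: [0.4429, 0.0684, 0.2871]
tcp_rot: [[-0.984, 0.177, 0.003], [0.177, 0.984, 0.001], [-0.003, 0.001, -1.0]]
wrist_force: [-0.0, -0.9, 0.2]
grip_width: 0.698
finger_force: 0.0
```

Request:
jog_arm(motion=[{"tx": 0.0, "ty": 0.0, "tz": 0.3, "rx": 0.0, "ry": 0.0, "rz": 0.0}, {"tx": 0.0, "ty": 0.0, "tz": 0.6, "rx": 0.0, "ry": 0.0, "rz": 0.0}, {"tx": 0.0, "ty": 0.0, "tz": 0.8, "rx": 0.0, "ry": 0.0, "rz": 0.0}, {"tx": 0.0, "ty": 0.0, "tz": 0.9, "rx": 0.0, "ry": 0.0, "rz": 0.0}, {"tx": 0.0, "ty": 0.0, "tz": 0.9, "rx": 0.0, "ry": 0.0, "rz": 0.0}, {"tx": 0.0, "ty": 0.0, "tz": 0.9, "rx": 0.0, "ry": 0.0, "rz": 0.0}, {"tx": 0.0, "ty": 0.0, "tz": 0.9, "rx": 0.0, "ry": 0.0, "rz": 0.0}])

```text
clock: 16.75
tool_pos: [0.4429, 0.0691, 0.1972]
tcp_rot: [[-0.984, 0.176, 0.003], [0.176, 0.984, 0.001], [-0.003, 0.002, -1.0]]
wrist_force: [-0.4, 0.9, 0.2]
grip_width: 0.699
finger_force: 0.0
```

Request:
jog_arm(motion=[{"tx": 0.01, "ty": 0.03, "tz": 0.06, "rx": 0.0, "ry": 0.0, "rz": 0.0}, {"tx": 0.01, "ty": 0.03, "tz": 0.12, "rx": 0.0, "ry": 0.0, "rz": 0.0}, {"tx": 0.01, "ty": 0.03, "tz": 0.12, "rx": 0.0, "ry": 0.0, "rz": 0.0}, {"tx": 0.01, "ty": 0.03, "tz": 0.12, "rx": 0.0, "ry": 0.0, "rz": 0.0}])

```text
clock: 17.08
tool_pos: [0.4415, 0.0723, 0.1836]
tcp_rot: [[-0.985, 0.175, -0.0], [0.175, 0.985, -0.0], [0.0, -0.0, -1.0]]
wrist_force: [-0.6, 0.5, 0.3]
grip_width: 0.701
finger_force: 0.0
```

Request:
jog_arm(motion=[{"tx": 0.0, "ty": 0.0, "tz": 0.0, "rx": 0.0, "ry": 0.0, "rz": 0.0}, {"tx": 0.0, "ty": 0.0, "tz": 0.0, "rx": 0.0, "ry": 0.0, "rz": 0.0}, {"tx": 0.0, "ty": 0.0, "tz": 0.0, "rx": 0.0, "ry": 0.0, "rz": 0.0}, {"tx": 0.0, "ty": 0.0, "tz": 0.0, "rx": 0.0, "ry": 0.0, "rz": 0.0}, {"tx": 0.0, "ty": 0.0, "tz": 0.0, "rx": 0.0, "ry": 0.0, "rz": 0.0}, {"tx": 0.0, "ty": 0.0, "tz": 0.0, "rx": 0.0, "ry": 0.0, "rz": 0.0}, {"tx": 0.0, "ty": 0.0, "tz": 0.0, "rx": 0.0, "ry": 0.0, "rz": 0.0}, {"tx": 0.0, "ty": 0.0, "tz": 0.0, "rx": 0.0, "ry": 0.0, "rz": 0.0}, {"tx": 0.0, "ty": 0.0, "tz": 0.0, "rx": 0.0, "ry": 0.0, "rz": 0.0}, {"tx": 0.0, "ty": 0.0, "tz": 0.0, "rx": 0.0, "ry": 0.0, "rz": 0.0}], hand=0.0, squeeze=25.0)

```text
clock: 17.92
tool_pos: [0.4416, 0.0722, 0.1838]
tcp_rot: [[-0.984, 0.175, 0.0], [0.175, 0.984, 0.0], [-0.0, 0.0, -1.0]]
wrist_force: [-0.4, -0.3, 2.6]
grip_width: 0.387
finger_force: 25.0
```

Request:
jog_arm(motion=[{"tx": 0.0, "ty": 0.0, "tz": -0.15, "rx": 0.0, "ry": 0.0, "rz": 0.0}, {"tx": 0.0, "ty": 0.0, "tz": -0.4, "rx": 0.0, "ry": 0.0, "rz": 0.0}, {"tx": 0.0, "ty": 0.0, "tz": -0.7, "rx": 0.0, "ry": 0.0, "rz": 0.0}, {"tx": 0.0, "ty": 0.0, "tz": -0.9, "rx": 0.0, "ry": 0.0, "rz": 0.0}, {"tx": 0.0, "ty": 0.0, "tz": -1.0, "rx": 0.0, "ry": 0.0, "rz": 0.0}, {"tx": 0.0, "ty": 0.0, "tz": -1.0, "rx": 0.0, "ry": 0.0, "rz": 0.0}])

```text
clock: 18.42
tool_pos: [0.442, 0.0725, 0.286]
tcp_rot: [[-0.985, 0.175, 0.005], [0.175, 0.985, 0.003], [-0.005, 0.003, -1.0]]
wrist_force: [0.4, -0.2, -1.0]
grip_width: 0.388
finger_force: 25.0
```

Run:
```python
from h import *
save('wrist','w4'); save('top','t4')
a=cv2.imread('pics/t4.png')[150:330,190:330]; b=cv2.imread('pics/w4.png')
cv2.imwrite('pics/m4.png',np.hstack([cv2.resize(a,(350,450)),cv2.copyMakeBorder(cv2.resize(b,(440,330)),0,120,0,0,0)]))
```

```text
(no output)
```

View pics/m4.png

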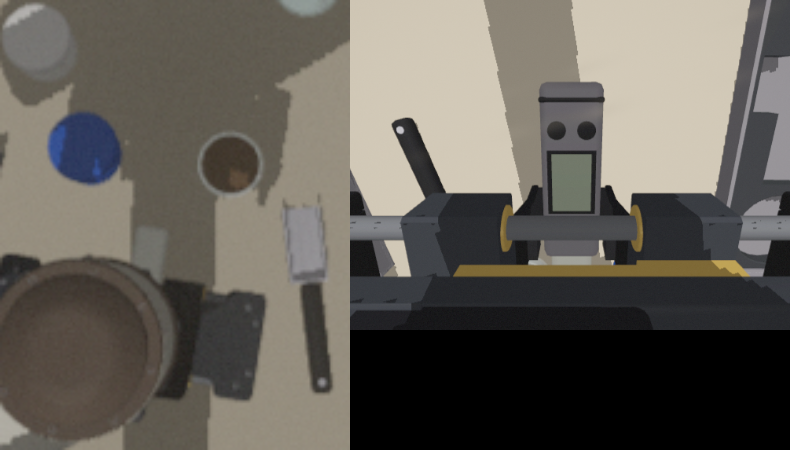

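The meter is held square. But at the slot the gripper's body (190 mm along y) would reach between the bottle and tube caps with only about 2 mm spare. So I'll set the meter back down, shift the tube inside its hole away from the slot, then return.

Request:
jog_arm(motion=[{"tx": 0.0, "ty": 0.0, "tz": 0.3, "rx": 0.0, "ry": 0.0, "rz": 0.0}, {"tx": 0.0, "ty": 0.0, "tz": 0.6, "rx": 0.0, "ry": 0.0, "rz": 0.0}, {"tx": 0.0, "ty": 0.0, "tz": 0.85, "rx": 0.0, "ry": 0.0, "rz": 0.0}, {"tx": 0.0, "ty": 0.0, "tz": 0.95, "rx": 0.0, "ry": 0.0, "rz": 0.0}, {"tx": 0.0, "ty": 0.0, "tz": 0.99, "rx": 0.0, "ry": 0.0, "rz": 0.0}, {"tx": 0.0, "ty": 0.0, "tz": 0.99, "rx": 0.0, "ry": 0.0, "rz": 0.0}, {"tx": 0.0, "ty": 0.0, "tz": 0.99, "rx": 0.0, "ry": 0.0, "rz": 0.0}])

```text
clock: 19.1
tool_pos: [0.4411, 0.072, 0.1836]
tcp_rot: [[-0.984, 0.176, -0.002], [0.176, 0.984, -0.001], [0.002, -0.002, -1.0]]
wrist_force: [-0.4, -0.7, -0.5]
grip_width: 0.391
finger_force: 25.0
```

Request:
jog_arm(motion=[{"tx": 0.0, "ty": 0.0, "tz": 0.0, "rx": 0.0, "ry": 0.0, "rz": 0.0}, {"tx": 0.0, "ty": 0.0, "tz": 0.0, "rx": 0.0, "ry": 0.0, "rz": 0.0}, {"tx": 0.0, "ty": 0.0, "tz": 0.0, "rx": 0.0, "ry": 0.0, "rz": 0.0}, {"tx": 0.0, "ty": 0.0, "tz": 0.0, "rx": 0.0, "ry": 0.0, "rz": 0.0}, {"tx": 0.0, "ty": 0.0, "tz": 0.0, "rx": 0.0, "ry": 0.0, "rz": 0.0}, {"tx": 0.0, "ty": 0.0, "tz": 0.0, "rx": 0.0, "ry": 0.0, "rz": 0.0}, {"tx": 0.0, "ty": 0.0, "tz": 0.0, "rx": 0.0, "ry": 0.0, "rz": 0.0}, {"tx": 0.0, "ty": 0.0, "tz": 0.0, "rx": 0.0, "ry": 0.0, "rz": 0.0}], hand=0.7)

```text
clock: 19.77
tool_pos: [0.4416, 0.0722, 0.1848]
tcp_rot: [[-0.984, 0.176, 0.0], [0.176, 0.984, 0.0], [-0.0, 0.0, -1.0]]
wrist_force: [-1.0, -0.4, -0.1]
grip_width: 0.698
finger_force: 0.0
```

Request:
jog_arm(motion=[{"tx": 0.0, "ty": 0.0, "tz": -0.3, "rx": 0.0, "ry": 0.0, "rz": 0.0}, {"tx": 0.0, "ty": 0.0, "tz": -0.6, "rx": 0.0, "ry": 0.0, "rz": 0.0}, {"tx": 0.0, "ty": 0.0, "tz": -1.0, "rx": 0.0, "ry": 0.0, "rz": -0.056}, {"tx": 0.0, "ty": 0.0, "tz": -1.0, "rx": 0.0, "ry": 0.0, "rz": -0.112}, {"tx": 0.0, "ty": 0.0, "tz": -1.0, "rx": 0.0, "ry": 0.0, "rz": -0.112}, {"tx": 0.0, "ty": 0.0, "tz": -1.0, "rx": 0.0, "ry": 0.0, "rz": -0.112}])

```text
clock: 20.27
tool_pos: [0.4411, 0.072, 0.2847]
tcp_rot: [[-1.0, 0.003, -0.0], [0.003, 1.0, 0.0], [0.0, 0.0, -1.0]]
wrist_force: [-1.1, 0.1, -0.0]
grip_width: 0.7
finger_force: 0.0
```

Request:
jog_arm(motion=[{"tx": -0.06, "ty": -0.3, "tz": -0.3, "rx": 0.0, "ry": 0.0, "rz": 0.0}, {"tx": -0.12, "ty": -0.6, "tz": -0.5, "rx": 0.0, "ry": 0.0, "rz": 0.0}, {"tx": -0.15, "ty": -0.92, "tz": -0.68, "rx": 0.0, "ry": 0.0, "rz": 0.0}, {"tx": -0.15, "ty": -0.92, "tz": -0.68, "rx": 0.0, "ry": 0.0, "rz": 0.0}, {"tx": -0.15, "ty": -0.92, "tz": -0.68, "rx": 0.0, "ry": 0.0, "rz": 0.0}])

```text
clock: 20.68
tool_pos: [0.4563, -0.021, 0.352]
tcp_rot: [[-1.0, 0.006, -0.001], [0.006, 1.0, 0.0], [0.001, 0.0, -1.0]]
wrist_force: [-0.1, 0.3, -0.2]
grip_width: 0.701
finger_force: 0.0
```

Request:
jog_arm(motion=[{"tx": -0.06, "ty": -0.3, "tz": 0.0, "rx": 0.0, "ry": 0.0, "rz": 0.0}, {"tx": -0.12, "ty": -0.6, "tz": 0.0, "rx": 0.0, "ry": 0.0, "rz": 0.0}, {"tx": -0.15, "ty": -0.92, "tz": 0.0, "rx": 0.0, "ry": 0.0, "rz": 0.0}, {"tx": -0.15, "ty": -0.92, "tz": 0.0, "rx": 0.0, "ry": 0.0, "rz": 0.0}, {"tx": -0.15, "ty": -0.92, "tz": 0.0, "rx": 0.0, "ry": 0.0, "rz": 0.0}])

```text
clock: 21.1
tool_pos: [0.4712, -0.1121, 0.3505]
tcp_rot: [[-1.0, 0.004, -0.005], [0.004, 1.0, 0.0], [0.005, 0.0, -1.0]]
wrist_force: [-0.6, 0.5, -0.1]
grip_width: 0.699
finger_force: 0.0
```

Request:
jog_arm(motion=[{"tx": -0.06, "ty": -0.3, "tz": 0.0, "rx": 0.0, "ry": 0.0, "rz": 0.0}, {"tx": -0.12, "ty": -0.6, "tz": 0.0, "rx": 0.0, "ry": 0.0, "rz": 0.0}, {"tx": -0.15, "ty": -0.92, "tz": 0.0, "rx": 0.0, "ry": 0.0, "rz": 0.0}, {"tx": -0.15, "ty": -0.92, "tz": 0.0, "rx": 0.0, "ry": 0.0, "rz": 0.0}, {"tx": -0.15, "ty": -0.92, "tz": 0.0, "rx": 0.0, "ry": 0.0, "rz": 0.0}, {"tx": -0.15, "ty": -0.92, "tz": 0.0, "rx": 0.0, "ry": 0.0, "rz": 0.0}])

```text
clock: 21.6
tool_pos: [0.4863, -0.2026, 0.3516]
tcp_rot: [[-1.0, -0.0, -0.002], [-0.0, 1.0, 0.001], [0.002, 0.001, -1.0]]
wrist_force: [-0.5, -0.0, 0.0]
grip_width: 0.701
finger_force: 0.0
```

Request:
jog_arm(motion=[{"tx": -0.02, "ty": 0.0, "tz": 0.3, "rx": 0.0, "ry": 0.0, "rz": 0.0}, {"tx": -0.02, "ty": 0.0, "tz": 0.55, "rx": 0.0, "ry": 0.0, "rz": 0.0}, {"tx": -0.02, "ty": 0.0, "tz": 0.8, "rx": 0.0, "ry": 0.0, "rz": 0.0}, {"tx": -0.02, "ty": 0.0, "tz": 0.95, "rx": 0.0, "ry": 0.0, "rz": 0.0}, {"tx": -0.02, "ty": 0.0, "tz": 1.0, "rx": 0.0, "ry": 0.0, "rz": 0.0}, {"tx": -0.02, "ty": 0.0, "tz": 1.0, "rx": 0.0, "ry": 0.0, "rz": 0.0}, {"tx": -0.02, "ty": 0.0, "tz": 1.0, "rx": 0.0, "ry": 0.0, "rz": 0.0}])

```text
clock: 22.18
tool_pos: [0.4889, -0.2029, 0.2534]
tcp_rot: [[-1.0, -0.001, 0.001], [-0.001, 1.0, -0.0], [-0.001, -0.0, -1.0]]
wrist_force: [-0.2, -0.7, 1.0]
grip_width: 0.703
finger_force: 0.0
```

Request:
jog_arm(motion=[{"tx": 0.0, "ty": 0.0, "tz": 0.0, "rx": 0.0, "ry": 0.0, "rz": 0.0}, {"tx": 0.0, "ty": 0.0, "tz": 0.0, "rx": 0.0, "ry": 0.0, "rz": 0.0}, {"tx": 0.0, "ty": 0.0, "tz": 0.0, "rx": 0.0, "ry": 0.0, "rz": 0.0}, {"tx": 0.0, "ty": 0.0, "tz": 0.0, "rx": 0.0, "ry": 0.0, "rz": 0.0}, {"tx": 0.0, "ty": 0.0, "tz": 0.0, "rx": 0.0, "ry": 0.0, "rz": 0.0}, {"tx": 0.0, "ty": 0.0, "tz": 0.0, "rx": 0.0, "ry": 0.0, "rz": 0.0}, {"tx": 0.0, "ty": 0.0, "tz": 0.0, "rx": 0.0, "ry": 0.0, "rz": 0.0}, {"tx": 0.0, "ty": 0.0, "tz": 0.0, "rx": 0.0, "ry": 0.0, "rz": 0.0}, {"tx": 0.0, "ty": 0.0, "tz": -0.03, "rx": 0.0, "ry": 0.0, "rz": 0.0}, {"tx": 0.0, "ty": 0.0, "tz": -0.03, "rx": 0.0, "ry": 0.0, "rz": 0.0}, {"tx": -0.05, "ty": 0.05, "tz": -0.03, "rx": 0.0, "ry": 0.0, "rz": 0.0}, {"tx": -0.05, "ty": 0.05, "tz": -0.03, "rx": 0.0, "ry": 0.0, "rz": 0.0}, {"tx": -0.05, "ty": 0.05, "tz": 0.0, "rx": 0.0, "ry": 0.0, "rz": 0.0}, {"tx": -0.05, "ty": 0.05, "tz": 0.0, "rx": 0.0, "ry": 0.0, "rz": 0.0}, {"tx": -0.05, "ty": 0.05, "tz": 0.0, "rx": 0.0, "ry": 0.0, "rz": 0.0}], hand=0.0, squeeze=20.0)

```text
clock: 23.43
tool_pos: [0.4938, -0.1987, 0.2531]
tcp_rot: [[-1.0, 0.0, 0.001], [0.0, 1.0, -0.0], [-0.001, -0.0, -1.0]]
wrist_force: [-0.0, 0.4, 3.3]
grip_width: 0.395
finger_force: 20.0
```

Request:
jog_arm(motion=[{"tx": 0.0, "ty": 0.0, "tz": 0.0, "rx": 0.0, "ry": 0.0, "rz": 0.0}, {"tx": 0.0, "ty": 0.0, "tz": 0.0, "rx": 0.0, "ry": 0.0, "rz": 0.0}, {"tx": 0.0, "ty": 0.0, "tz": 0.0, "rx": 0.0, "ry": 0.0, "rz": 0.0}, {"tx": 0.0, "ty": 0.0, "tz": 0.0, "rx": 0.0, "ry": 0.0, "rz": 0.0}, {"tx": 0.0, "ty": 0.0, "tz": 0.0, "rx": 0.0, "ry": 0.0, "rz": 0.0}, {"tx": 0.0, "ty": 0.0, "tz": 0.0, "rx": 0.0, "ry": 0.0, "rz": 0.0}, {"tx": 0.0, "ty": 0.0, "tz": 0.0, "rx": 0.0, "ry": 0.0, "rz": 0.0}, {"tx": 0.0, "ty": 0.0, "tz": 0.0, "rx": 0.0, "ry": 0.0, "rz": 0.0}, {"tx": 0.0, "ty": 0.0, "tz": -0.2, "rx": 0.0, "ry": 0.0, "rz": 0.0}, {"tx": 0.0, "ty": 0.0, "tz": -0.5, "rx": 0.0, "ry": 0.0, "rz": 0.0}, {"tx": 0.0, "ty": 0.0, "tz": -1.0, "rx": 0.0, "ry": 0.0, "rz": 0.0}, {"tx": 0.0, "ty": 0.0, "tz": -1.0, "rx": 0.0, "ry": 0.0, "rz": 0.0}, {"tx": 0.0, "ty": 0.0, "tz": -1.0, "rx": 0.0, "ry": 0.0, "rz": 0.0}], hand=0.7)

```text
clock: 24.52
tool_pos: [0.4942, -0.199, 0.3569]
tcp_rot: [[-1.0, 0.0, 0.009], [0.0, 1.0, -0.002], [-0.009, -0.002, -1.0]]
wrist_force: [-0.0, 0.1, -0.8]
grip_width: 0.699
finger_force: 0.0
```

Request:
jog_arm(motion=[{"tx": 0.05, "ty": 0.3, "tz": 0.0, "rx": 0.0, "ry": 0.0, "rz": 0.0}, {"tx": 0.1, "ty": 0.6, "tz": 0.0, "rx": 0.0, "ry": 0.0, "rz": 0.0}, {"tx": 0.17, "ty": 0.9, "tz": 0.0, "rx": 0.0, "ry": 0.0, "rz": 0.0}, {"tx": 0.17, "ty": 0.9, "tz": 0.0, "rx": 0.0, "ry": 0.0, "rz": 0.0}, {"tx": 0.17, "ty": 0.9, "tz": 0.0, "rx": 0.0, "ry": 0.0, "rz": 0.0}])

```text
clock: 24.93
tool_pos: [0.476, -0.1077, 0.352]
tcp_rot: [[-1.0, -0.002, -0.001], [-0.002, 1.0, 0.0], [0.001, 0.0, -1.0]]
wrist_force: [0.1, 0.5, -0.7]
grip_width: 0.697
finger_force: 0.0
```

Request:
jog_arm(motion=[{"tx": 0.05, "ty": 0.3, "tz": 0.0, "rx": 0.0, "ry": 0.0, "rz": 0.0}, {"tx": 0.1, "ty": 0.6, "tz": 0.0, "rx": 0.0, "ry": 0.0, "rz": 0.0}, {"tx": 0.17, "ty": 0.9, "tz": 0.0, "rx": 0.0, "ry": 0.0, "rz": 0.0}, {"tx": 0.17, "ty": 0.9, "tz": 0.0, "rx": 0.0, "ry": 0.0, "rz": 0.0}, {"tx": 0.17, "ty": 0.9, "tz": 0.0, "rx": 0.0, "ry": 0.0, "rz": 0.0}])

```text
clock: 25.35
tool_pos: [0.4595, -0.0183, 0.3523]
tcp_rot: [[-1.0, -0.001, -0.001], [-0.001, 1.0, -0.0], [0.001, -0.0, -1.0]]
wrist_force: [0.7, -0.1, -0.8]
grip_width: 0.697
finger_force: 0.0
```

```bash
cat > chk.py <<'E'
from h import *
import sys
f=sys.argv[1]; save('top',f); p,d,X=cloud(f); o=get_obs(); print(np.round(o['tool_pos'],4),np.round(o['joint_positions'],1))
for n,(x,y) in dict(tube=(.49,-.2),bottle=(.377,-.206)).items():
    q=X.reshape(-1,3); q=q[(np.hypot(q[:,0]-x,q[:,1]-y)<.035)&(q[:,2]<.15)]; z=np.percentile(q[:,2],97); t=q[abs(q[:,2]-z)<.005]
    c,r=cv2.minEnclosingCircle(t[:,:2].astype(np.float32)); print(n,z,np.round(c,4),2*r)
E
python3 chk.py t5
```

```text
[ 0.4597 -0.019   0.3523] [  18.     8.8  -26.3    0.   -55.  -108. ]
tube 0.12241449969009065 [ 0.4937 -0.1969] 0.036598414182662964
bottle 0.09911159302119014 [ 0.3779 -0.2041] 0.029033053666353226
```

Request:
jog_arm(motion=[{"tx": 0.06, "ty": 0.3, "tz": 0.0, "rx": 0.0, "ry": 0.0, "rz": 0.05}, {"tx": 0.12, "ty": 0.6, "tz": 0.2, "rx": 0.0, "ry": 0.0, "rz": 0.112}, {"tx": 0.186, "ty": 0.91, "tz": 0.4, "rx": 0.0, "ry": 0.0, "rz": 0.112}, {"tx": 0.186, "ty": 0.91, "tz": 0.68, "rx": 0.0, "ry": 0.0, "rz": 0.112}, {"tx": 0.186, "ty": 0.91, "tz": 0.68, "rx": 0.0, "ry": 0.0, "rz": 0.112}, {"tx": 0.186, "ty": 0.91, "tz": 0.68, "rx": 0.0, "ry": 0.0, "rz": 0.112}, {"tx": 0.186, "ty": 0.91, "tz": 0.68, "rx": 0.0, "ry": 0.0, "rz": 0.112}])

```text
clock: 25.98
tool_pos: [0.4419, 0.0714, 0.2855]
tcp_rot: [[-0.984, 0.177, 0.001], [0.177, 0.984, -0.0], [-0.001, -0.0, -1.0]]
wrist_force: [-0.8, 0.7, 0.5]
grip_width: 0.699
finger_force: 0.0
```

Request:
jog_arm(motion=[{"tx": 0.0, "ty": 0.0, "tz": 0.3, "rx": 0.0, "ry": 0.0, "rz": 0.0}, {"tx": 0.0, "ty": 0.0, "tz": 0.6, "rx": 0.0, "ry": 0.0, "rz": 0.0}, {"tx": 0.0, "ty": 0.0, "tz": 0.8, "rx": 0.0, "ry": 0.0, "rz": 0.0}, {"tx": 0.0, "ty": 0.0, "tz": 0.9, "rx": 0.0, "ry": 0.0, "rz": 0.0}, {"tx": 0.0, "ty": 0.0, "tz": 0.9, "rx": 0.0, "ry": 0.0, "rz": 0.0}, {"tx": 0.0, "ty": 0.0, "tz": 0.9, "rx": 0.0, "ry": 0.0, "rz": 0.0}, {"tx": 0.0, "ty": 0.0, "tz": 0.9, "rx": 0.0, "ry": 0.0, "rz": 0.0}])

```text
clock: 26.57
tool_pos: [0.4419, 0.0721, 0.1962]
tcp_rot: [[-0.984, 0.176, 0.003], [0.176, 0.984, 0.001], [-0.003, 0.002, -1.0]]
wrist_force: [-0.3, -0.1, -0.7]
grip_width: 0.7
finger_force: 0.0
```

Request:
jog_arm(motion=[{"tx": 0.0, "ty": 0.0, "tz": 0.06, "rx": 0.0, "ry": 0.0, "rz": 0.0}, {"tx": 0.0, "ty": 0.0, "tz": 0.11, "rx": 0.0, "ry": 0.0, "rz": 0.0}, {"tx": 0.0, "ty": 0.0, "tz": 0.11, "rx": 0.0, "ry": 0.0, "rz": 0.0}, {"tx": 0.0, "ty": 0.0, "tz": 0.11, "rx": 0.0, "ry": 0.0, "rz": 0.0}])

```text
clock: 26.9
tool_pos: [0.4409, 0.0722, 0.1837]
tcp_rot: [[-0.984, 0.176, -0.0], [0.176, 0.984, -0.0], [0.0, -0.0, -1.0]]
wrist_force: [0.8, 0.5, 0.4]
grip_width: 0.701
finger_force: 0.0
```

Request:
jog_arm(motion=[{"tx": 0.0, "ty": 0.0, "tz": 0.0, "rx": 0.0, "ry": 0.0, "rz": 0.0}, {"tx": 0.0, "ty": 0.0, "tz": 0.0, "rx": 0.0, "ry": 0.0, "rz": 0.0}, {"tx": 0.0, "ty": 0.0, "tz": 0.0, "rx": 0.0, "ry": 0.0, "rz": 0.0}, {"tx": 0.0, "ty": 0.0, "tz": 0.0, "rx": 0.0, "ry": 0.0, "rz": 0.0}, {"tx": 0.0, "ty": 0.0, "tz": 0.0, "rx": 0.0, "ry": 0.0, "rz": 0.0}, {"tx": 0.0, "ty": 0.0, "tz": 0.0, "rx": 0.0, "ry": 0.0, "rz": 0.0}, {"tx": 0.0, "ty": 0.0, "tz": 0.0, "rx": 0.0, "ry": 0.0, "rz": 0.0}, {"tx": 0.0, "ty": 0.0, "tz": 0.0, "rx": 0.0, "ry": 0.0, "rz": 0.0}, {"tx": 0.0, "ty": 0.0, "tz": 0.0, "rx": 0.0, "ry": 0.0, "rz": 0.0}, {"tx": 0.0, "ty": 0.0, "tz": 0.0, "rx": 0.0, "ry": 0.0, "rz": 0.0}], hand=0.0, squeeze=25.0)

```text
clock: 27.73
tool_pos: [0.441, 0.0723, 0.1838]
tcp_rot: [[-0.984, 0.175, 0.0], [0.175, 0.984, 0.0], [-0.0, 0.0, -1.0]]
wrist_force: [-0.4, 0.4, 0.7]
grip_width: 0.389
finger_force: 25.0
```

Request:
jog_arm(motion=[{"tx": 0.0, "ty": 0.0, "tz": -0.15, "rx": 0.0, "ry": 0.0, "rz": 0.0}, {"tx": 0.0, "ty": 0.0, "tz": -0.4, "rx": 0.0, "ry": 0.0, "rz": 0.0}, {"tx": 0.0, "ty": 0.0, "tz": -0.7, "rx": 0.0, "ry": 0.0, "rz": 0.0}, {"tx": 0.0, "ty": 0.0, "tz": -0.9, "rx": 0.0, "ry": 0.0, "rz": 0.0}, {"tx": 0.0, "ty": 0.0, "tz": -1.0, "rx": 0.0, "ry": 0.0, "rz": 0.0}, {"tx": 0.0, "ty": 0.0, "tz": -1.0, "rx": 0.0, "ry": 0.0, "rz": 0.0}])

```text
clock: 28.23
tool_pos: [0.4414, 0.0724, 0.286]
tcp_rot: [[-0.985, 0.175, 0.005], [0.175, 0.985, 0.003], [-0.004, 0.003, -1.0]]
wrist_force: [-0.1, 0.0, -0.9]
grip_width: 0.389
finger_force: 25.0
```

Request:
jog_arm(motion=[{"tx": 0.0, "ty": 0.0, "tz": -0.2, "rx": 0.0, "ry": 0.0, "rz": -0.03}, {"tx": 0.0, "ty": 0.0, "tz": -0.45, "rx": 0.0, "ry": 0.0, "rz": -0.06}, {"tx": 0.0, "ty": 0.0, "tz": -0.7, "rx": 0.0, "ry": 0.0, "rz": -0.1}, {"tx": 0.0, "ty": 0.0, "tz": -0.9, "rx": 0.0, "ry": 0.0, "rz": -0.132}, {"tx": 0.0, "ty": 0.0, "tz": -0.9, "rx": 0.0, "ry": 0.0, "rz": -0.132}, {"tx": 0.0, "ty": 0.0, "tz": -0.9, "rx": 0.0, "ry": 0.0, "rz": -0.132}])

```text
clock: 28.73
tool_pos: [0.4407, 0.0722, 0.3732]
tcp_rot: [[-1.0, -0.03, -0.0], [-0.03, 1.0, 0.001], [0.0, 0.001, -1.0]]
wrist_force: [-0.9, -0.6, -2.2]
grip_width: 0.39
finger_force: 25.0
```

Request:
jog_arm(motion=[{"tx": 0.02, "ty": -0.15, "tz": 0.0, "rx": 0.0, "ry": 0.0, "rz": 0.0}, {"tx": 0.03, "ty": -0.4, "tz": 0.0, "rx": 0.0, "ry": 0.0, "rz": 0.0}, {"tx": 0.045, "ty": -0.7, "tz": 0.0, "rx": 0.0, "ry": 0.0, "rz": 0.0}, {"tx": 0.045, "ty": -0.94, "tz": 0.0, "rx": 0.0, "ry": 0.0, "rz": 0.0}, {"tx": 0.045, "ty": -0.94, "tz": 0.0, "rx": 0.0, "ry": 0.0, "rz": 0.0}])

```text
clock: 29.15
tool_pos: [0.4384, -0.0245, 0.3711]
tcp_rot: [[-1.0, -0.026, -0.006], [-0.026, 1.0, -0.001], [0.006, -0.001, -1.0]]
wrist_force: [-0.2, -0.2, -1.3]
grip_width: 0.383
finger_force: 25.0
```

Request:
jog_arm(motion=[{"tx": 0.02, "ty": -0.2, "tz": 0.0, "rx": 0.0, "ry": 0.0, "rz": 0.0}, {"tx": 0.03, "ty": -0.45, "tz": 0.0, "rx": 0.0, "ry": 0.0, "rz": 0.0}, {"tx": 0.045, "ty": -0.7, "tz": 0.0, "rx": 0.0, "ry": 0.0, "rz": 0.0}, {"tx": 0.045, "ty": -0.94, "tz": 0.0, "rx": 0.0, "ry": 0.0, "rz": 0.0}, {"tx": 0.045, "ty": -0.94, "tz": 0.0, "rx": 0.0, "ry": 0.0, "rz": 0.0}])

```text
clock: 29.57
tool_pos: [0.4373, -0.1181, 0.3714]
tcp_rot: [[-1.0, -0.027, -0.005], [-0.027, 1.0, -0.0], [0.005, -0.0, -1.0]]
wrist_force: [0.2, -0.4, -0.6]
grip_width: 0.386
finger_force: 25.0
```

Request:
jog_arm(motion=[{"tx": 0.02, "ty": -0.2, "tz": 0.0, "rx": 0.0, "ry": 0.0, "rz": 0.0}, {"tx": 0.03, "ty": -0.45, "tz": 0.0, "rx": 0.0, "ry": 0.0, "rz": 0.0}, {"tx": 0.045, "ty": -0.7, "tz": 0.0, "rx": 0.0, "ry": 0.0, "rz": 0.0}, {"tx": 0.045, "ty": -0.94, "tz": 0.0, "rx": 0.0, "ry": 0.0, "rz": 0.0}, {"tx": 0.045, "ty": -0.94, "tz": 0.0, "rx": 0.0, "ry": 0.0, "rz": 0.0}])

```text
clock: 29.98
tool_pos: [0.4362, -0.212, 0.3716]
tcp_rot: [[-1.0, -0.027, -0.004], [-0.027, 1.0, 0.0], [0.004, 0.0, -1.0]]
wrist_force: [-0.2, -0.5, -1.5]
grip_width: 0.391
finger_force: 25.0
```

Request:
jog_arm(motion=[{"tx": 0.02, "ty": -0.2, "tz": 0.0, "rx": 0.0, "ry": 0.0, "rz": 0.0}, {"tx": 0.03, "ty": -0.45, "tz": 0.0, "rx": 0.0, "ry": 0.0, "rz": 0.0}, {"tx": 0.045, "ty": -0.7, "tz": 0.0, "rx": 0.0, "ry": 0.0, "rz": 0.0}, {"tx": 0.045, "ty": -0.94, "tz": 0.0, "rx": 0.0, "ry": 0.0, "rz": 0.0}, {"tx": 0.045, "ty": -0.94, "tz": 0.0, "rx": 0.0, "ry": 0.0, "rz": 0.0}, {"tx": 0.045, "ty": -0.94, "tz": 0.0, "rx": 0.0, "ry": 0.0, "rz": 0.0}, {"tx": 0.045, "ty": -0.94, "tz": 0.0, "rx": 0.0, "ry": 0.0, "rz": 0.0}, {"tx": 0.045, "ty": -0.94, "tz": 0.0, "rx": 0.0, "ry": 0.0, "rz": 0.0}])

```text
clock: 30.65
tool_pos: [0.4346, -0.3031, 0.373]
tcp_rot: [[-0.999, -0.032, -0.001], [-0.032, 0.999, 0.001], [0.001, 0.001, -1.0]]
wrist_force: [0.3, 1.2, -0.5]
grip_width: 0.388
finger_force: 25.0
```

Request:
jog_arm(motion=[{"tx": 0.0, "ty": -0.01, "tz": 0.3, "rx": 0.0, "ry": 0.0, "rz": 0.0}, {"tx": 0.0, "ty": -0.01, "tz": 0.6, "rx": 0.0, "ry": 0.0, "rz": 0.0}, {"tx": 0.0, "ty": -0.01, "tz": 0.85, "rx": 0.0, "ry": 0.0, "rz": 0.0}, {"tx": 0.0, "ty": -0.01, "tz": 0.9, "rx": 0.0, "ry": 0.0, "rz": 0.0}, {"tx": 0.0, "ty": -0.01, "tz": 0.9, "rx": 0.0, "ry": 0.0, "rz": 0.0}, {"tx": 0.0, "ty": -0.01, "tz": 0.9, "rx": 0.0, "ry": 0.0, "rz": 0.0}])

```text
clock: 31.15
tool_pos: [0.4353, -0.3049, 0.2848]
tcp_rot: [[-0.999, -0.032, 0.001], [-0.032, 0.999, -0.001], [-0.001, -0.001, -1.0]]
wrist_force: [0.1, -0.2, -1.0]
grip_width: 0.388
finger_force: 25.0
```

Request:
jog_arm(motion=[{"tx": 0.0, "ty": 0.0, "tz": 0.12, "rx": 0.0, "ry": 0.0, "rz": 0.0}, {"tx": 0.0, "ty": 0.0, "tz": 0.25, "rx": 0.0, "ry": 0.0, "rz": 0.0}, {"tx": 0.0, "ty": 0.0, "tz": 0.37, "rx": 0.0, "ry": 0.0, "rz": 0.0}, {"tx": 0.0, "ty": 0.0, "tz": 0.5, "rx": 0.0, "ry": 0.0, "rz": 0.0}, {"tx": 0.0, "ty": 0.0, "tz": 0.62, "rx": 0.0, "ry": 0.0, "rz": 0.0}, {"tx": 0.0, "ty": 0.0, "tz": 0.7, "rx": 0.0, "ry": 0.0, "rz": 0.0}, {"tx": 0.0, "ty": 0.0, "tz": 0.7, "rx": 0.0, "ry": 0.0, "rz": 0.0}, {"tx": 0.0, "ty": 0.0, "tz": 0.7, "rx": 0.0, "ry": 0.0, "rz": 0.0}])

```text
clock: 31.82
tool_pos: [0.4352, -0.3053, 0.2148]
tcp_rot: [[-1.0, -0.031, 0.002], [-0.031, 1.0, -0.001], [-0.002, -0.001, -1.0]]
wrist_force: [-0.0, -0.3, -0.4]
grip_width: 0.392
finger_force: 25.0
```

Request:
jog_arm(motion=[{"tx": 0.0, "ty": 0.0, "tz": 0.06, "rx": 0.0, "ry": 0.0, "rz": 0.0}, {"tx": 0.0, "ty": 0.0, "tz": 0.12, "rx": 0.0, "ry": 0.0, "rz": 0.0}, {"tx": 0.0, "ty": 0.0, "tz": 0.18, "rx": 0.0, "ry": 0.0, "rz": 0.0}, {"tx": 0.0, "ty": 0.0, "tz": 0.23, "rx": 0.0, "ry": 0.0, "rz": 0.0}, {"tx": 0.0, "ty": 0.0, "tz": 0.23, "rx": 0.0, "ry": 0.0, "rz": 0.0}, {"tx": 0.0, "ty": 0.0, "tz": 0.23, "rx": 0.0, "ry": 0.0, "rz": 0.0}])

```text
clock: 32.32
tool_pos: [0.4346, -0.3051, 0.1904]
tcp_rot: [[-1.0, -0.031, -0.001], [-0.031, 1.0, 0.0], [0.001, 0.0, -1.0]]
wrist_force: [0.0, 0.0, -1.4]
grip_width: 0.388
finger_force: 25.0
```

Request:
jog_arm(motion=[{"tx": 0.0, "ty": 0.0, "tz": 0.0, "rx": 0.0, "ry": 0.0, "rz": 0.0}, {"tx": 0.0, "ty": 0.0, "tz": 0.0, "rx": 0.0, "ry": 0.0, "rz": 0.0}, {"tx": 0.0, "ty": 0.0, "tz": 0.0, "rx": 0.0, "ry": 0.0, "rz": 0.0}, {"tx": 0.0, "ty": 0.0, "tz": 0.0, "rx": 0.0, "ry": 0.0, "rz": 0.0}, {"tx": 0.0, "ty": 0.0, "tz": 0.0, "rx": 0.0, "ry": 0.0, "rz": 0.0}, {"tx": 0.0, "ty": 0.0, "tz": 0.0, "rx": 0.0, "ry": 0.0, "rz": 0.0}], hand=0.52)

```text
clock: 32.82
tool_pos: [0.4346, -0.3052, 0.1909]
tcp_rot: [[-1.0, -0.031, 0.0], [-0.031, 1.0, -0.0], [-0.0, -0.0, -1.0]]
wrist_force: [0.5, -0.5, -0.5]
grip_width: 0.517
finger_force: 0.0
```

Request:
jog_arm(motion=[{"tx": 0.0, "ty": 0.0, "tz": -0.15, "rx": 0.0, "ry": 0.0, "rz": 0.0}, {"tx": 0.0, "ty": 0.0, "tz": -0.4, "rx": 0.0, "ry": 0.0, "rz": 0.0}, {"tx": 0.0, "ty": 0.0, "tz": -0.7, "rx": 0.0, "ry": 0.0, "rz": 0.0}, {"tx": 0.0, "ty": 0.0, "tz": -1.0, "rx": 0.0, "ry": 0.0, "rz": 0.0}, {"tx": 0.0, "ty": 0.0, "tz": -1.0, "rx": 0.0, "ry": 0.0, "rz": 0.0}])

```text
clock: 33.23
tool_pos: [0.4363, -0.3059, 0.2969]
tcp_rot: [[-0.999, -0.032, 0.011], [-0.033, 0.999, -0.006], [-0.011, -0.006, -1.0]]
wrist_force: [1.0, 0.5, 0.2]
grip_width: 0.518
finger_force: 0.0
```

Request:
jog_arm(motion=[{"tx": 0.0, "ty": 0.0, "tz": -0.3, "rx": 0.0, "ry": 0.0, "rz": 0.01}, {"tx": 0.0, "ty": 0.0, "tz": -0.6, "rx": 0.0, "ry": 0.0, "rz": 0.02}, {"tx": 0.0, "ty": 0.0, "tz": -0.8, "rx": 0.0, "ry": 0.0, "rz": 0.02}, {"tx": 0.0, "ty": 0.0, "tz": -0.8, "rx": 0.0, "ry": 0.0, "rz": 0.02}, {"tx": 0.0, "ty": 0.0, "tz": -0.8, "rx": 0.0, "ry": 0.0, "rz": 0.02}])

```text
clock: 33.65
tool_pos: [0.4345, -0.3051, 0.3719]
tcp_rot: [[-1.0, 0.001, 0.003], [0.001, 1.0, -0.001], [-0.003, -0.001, -1.0]]
wrist_force: [-0.3, 0.3, 0.2]
grip_width: 0.519
finger_force: 0.0
```

```bash
python3 chk.py t6
python3 - <<'E'
from h import *
save('scene','s6'); save('wrist','w6')
a=cv2.imread('pics/s6.png')[150:280,90:290]; b=cv2.imread('pics/w6.png')
cv2.imwrite('pics/m6.png',np.hstack([cv2.copyMakeBorder(cv2.resize(a,(400,260)),0,40,0,0,0),cv2.resize(b,(400,300))]))
E
```

```text
[ 0.4342 -0.3049  0.3705] [-17.6  14.5 -15.7  -0.  -59.7 -72.5]
tube 0.022209977811136174 [ 0.4844 -0.1697] 0.029197264462709427
bottle 0.08737995462916454 [ 0.3786 -0.1943] 0.02063034474849701
```

View pics/m6.png

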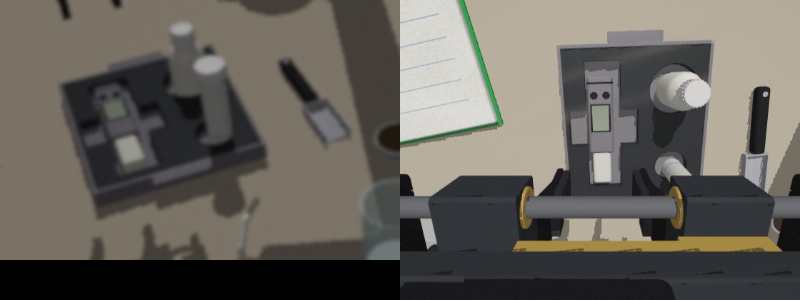

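The pH meter lies flat in its slot, with the tube and bottle upright beside it. Now the jar.

Request:
jog_arm(motion=[{"tx": -0.15, "ty": 0.3, "tz": 0.0, "rx": 0.0, "ry": 0.0, "rz": 0.0}, {"tx": -0.32, "ty": 0.6, "tz": 0.0, "rx": 0.0, "ry": 0.0, "rz": 0.0}, {"tx": -0.51, "ty": 0.94, "tz": 0.0, "rx": 0.0, "ry": 0.0, "rz": 0.0}, {"tx": -0.51, "ty": 0.94, "tz": 0.0, "rx": 0.0, "ry": 0.0, "rz": 0.0}], hand=1.0)

```text
clock: 34.13
tool_pos: [0.4879, -0.2074, 0.3694]
tcp_rot: [[-1.0, -0.004, -0.001], [-0.004, 1.0, 0.001], [0.001, 0.001, -1.0]]
wrist_force: [-0.4, -0.8, 0.5]
grip_width: 0.738
finger_force: 0.0
```

Request:
jog_arm(motion=[{"tx": -0.18, "ty": 0.32, "tz": 0.0, "rx": 0.0, "ry": 0.0, "rz": 0.0}, {"tx": -0.35, "ty": 0.65, "tz": 0.0, "rx": 0.0, "ry": 0.0, "rz": 0.0}, {"tx": -0.51, "ty": 0.94, "tz": 0.0, "rx": 0.0, "ry": 0.0, "rz": 0.0}, {"tx": -0.51, "ty": 0.94, "tz": 0.0, "rx": 0.0, "ry": 0.0, "rz": 0.0}])

```text
clock: 34.47
tool_pos: [0.5389, -0.1136, 0.3693]
tcp_rot: [[-1.0, -0.004, -0.001], [-0.004, 1.0, 0.0], [0.001, 0.0, -1.0]]
wrist_force: [-0.4, -0.2, 0.2]
grip_width: 0.975
finger_force: 0.0
```

Request:
jog_arm(motion=[{"tx": -0.18, "ty": 0.32, "tz": 0.0, "rx": 0.0, "ry": 0.0, "rz": 0.0}, {"tx": -0.35, "ty": 0.65, "tz": 0.0, "rx": 0.0, "ry": 0.0, "rz": 0.0}, {"tx": -0.51, "ty": 0.94, "tz": 0.0, "rx": 0.0, "ry": 0.0, "rz": 0.0}, {"tx": -0.51, "ty": 0.94, "tz": 0.0, "rx": 0.0, "ry": 0.0, "rz": 0.0}])

```text
clock: 34.8
tool_pos: [0.59, -0.0195, 0.369]
tcp_rot: [[-1.0, -0.004, -0.001], [-0.004, 1.0, -0.0], [0.001, -0.0, -1.0]]
wrist_force: [0.1, 0.5, -0.2]
grip_width: 0.999
finger_force: 0.0
```

Request:
jog_arm(motion=[{"tx": -0.18, "ty": 0.32, "tz": 0.0, "rx": 0.0, "ry": 0.0, "rz": 0.0}, {"tx": -0.35, "ty": 0.65, "tz": 0.0, "rx": 0.0, "ry": 0.0, "rz": 0.0}, {"tx": -0.51, "ty": 0.94, "tz": 0.0, "rx": 0.0, "ry": 0.0, "rz": 0.0}, {"tx": -0.51, "ty": 0.94, "tz": 0.0, "rx": 0.0, "ry": 0.0, "rz": 0.0}])

```text
clock: 35.13
tool_pos: [0.6408, 0.0747, 0.3684]
tcp_rot: [[-1.0, -0.003, -0.001], [-0.003, 1.0, -0.0], [0.001, -0.0, -1.0]]
wrist_force: [0.7, -1.3, 1.3]
grip_width: 0.997
finger_force: 0.0
```

Request:
jog_arm(motion=[{"tx": -0.18, "ty": 0.32, "tz": 0.0, "rx": 0.0, "ry": 0.0, "rz": 0.0}, {"tx": -0.35, "ty": 0.65, "tz": 0.0, "rx": 0.0, "ry": 0.0, "rz": 0.0}, {"tx": -0.5, "ty": 0.92, "tz": 0.3, "rx": 0.0, "ry": 0.0, "rz": 0.0}, {"tx": -0.5, "ty": 0.92, "tz": 0.6, "rx": 0.0, "ry": 0.0, "rz": 0.0}, {"tx": -0.5, "ty": 0.92, "tz": 0.6, "rx": 0.0, "ry": 0.0, "rz": 0.0}, {"tx": -0.5, "ty": 0.92, "tz": 0.6, "rx": 0.0, "ry": 0.0, "rz": 0.0}])

```text
clock: 35.63
tool_pos: [0.6883, 0.1619, 0.3075]
tcp_rot: [[-1.0, 0.001, -0.007], [0.001, 1.0, -0.004], [0.007, -0.004, -1.0]]
wrist_force: [-0.2, -0.2, 1.0]
grip_width: 1.0
finger_force: 0.0
```

Request:
jog_arm(motion=[{"tx": 0.0, "ty": 0.01, "tz": 0.2, "rx": 0.0, "ry": 0.0, "rz": 0.0}, {"tx": 0.0, "ty": 0.01, "tz": 0.4, "rx": 0.0, "ry": 0.0, "rz": 0.0}, {"tx": 0.0, "ty": 0.01, "tz": 0.6, "rx": 0.0, "ry": 0.0, "rz": 0.0}, {"tx": 0.0, "ty": 0.01, "tz": 0.8, "rx": 0.0, "ry": 0.0, "rz": 0.0}, {"tx": 0.0, "ty": 0.01, "tz": 0.88, "rx": 0.0, "ry": 0.0, "rz": 0.0}, {"tx": 0.0, "ty": 0.01, "tz": 0.88, "rx": 0.0, "ry": 0.0, "rz": 0.0}, {"tx": 0.0, "ty": 0.01, "tz": 0.88, "rx": 0.0, "ry": 0.0, "rz": 0.0}])

```text
clock: 36.22
tool_pos: [0.6894, 0.163, 0.2246]
tcp_rot: [[-1.0, 0.001, 0.002], [0.001, 1.0, 0.0], [-0.002, 0.0, -1.0]]
wrist_force: [0.4, -0.5, -0.2]
grip_width: 1.003
finger_force: 0.0
```

Request:
jog_arm(motion=[{"tx": 0.0, "ty": 0.0, "tz": 0.0, "rx": 0.0, "ry": 0.0, "rz": 0.0}, {"tx": 0.0, "ty": 0.0, "tz": 0.0, "rx": 0.0, "ry": 0.0, "rz": 0.0}, {"tx": 0.0, "ty": 0.0, "tz": 0.0, "rx": 0.0, "ry": 0.0, "rz": 0.0}, {"tx": 0.0, "ty": 0.0, "tz": 0.0, "rx": 0.0, "ry": 0.0, "rz": 0.0}, {"tx": 0.0, "ty": 0.0, "tz": 0.0, "rx": 0.0, "ry": 0.0, "rz": 0.0}, {"tx": 0.0, "ty": 0.0, "tz": 0.0, "rx": 0.0, "ry": 0.0, "rz": 0.0}, {"tx": 0.0, "ty": 0.0, "tz": 0.0, "rx": 0.0, "ry": 0.0, "rz": 0.0}, {"tx": 0.0, "ty": 0.0, "tz": 0.0, "rx": 0.0, "ry": 0.0, "rz": 0.0}], hand=0.0, squeeze=25.0)

```text
clock: 36.88
tool_pos: [0.6889, 0.1638, 0.2232]
tcp_rot: [[-1.0, 0.0, 0.0], [0.0, 1.0, 0.0], [-0.0, 0.0, -1.0]]
wrist_force: [-0.7, -0.3, 2.1]
grip_width: 0.667
finger_force: 25.0
```

Request:
jog_arm(motion=[{"tx": 0.0, "ty": 0.0, "tz": -0.15, "rx": 0.0, "ry": 0.0, "rz": 0.0}, {"tx": 0.0, "ty": 0.0, "tz": -0.4, "rx": 0.0, "ry": 0.0, "rz": 0.0}, {"tx": 0.0, "ty": 0.0, "tz": -0.65, "rx": 0.0, "ry": 0.0, "rz": 0.0}, {"tx": 0.0, "ty": 0.0, "tz": -0.9, "rx": 0.0, "ry": 0.0, "rz": 0.0}, {"tx": 0.0, "ty": 0.0, "tz": -0.9, "rx": 0.0, "ry": 0.0, "rz": 0.0}, {"tx": 0.0, "ty": 0.0, "tz": -0.9, "rx": 0.0, "ry": 0.0, "rz": 0.0}])

```text
clock: 37.38
tool_pos: [0.689, 0.1638, 0.3144]
tcp_rot: [[-1.0, 0.001, 0.003], [0.001, 1.0, 0.002], [-0.003, 0.002, -1.0]]
wrist_force: [-0.3, -0.1, -1.0]
grip_width: 0.672
finger_force: 25.0
```

Request:
jog_arm(motion=[{"tx": 0.1, "ty": 0.08, "tz": 0.0, "rx": 0.0, "ry": 0.0, "rz": 0.0}, {"tx": 0.28, "ty": 0.22, "tz": 0.0, "rx": 0.0, "ry": 0.0, "rz": 0.0}, {"tx": 0.48, "ty": 0.38, "tz": 0.0, "rx": 0.0, "ry": 0.0, "rz": 0.0}, {"tx": 0.665, "ty": 0.54, "tz": 0.0, "rx": 0.0, "ry": 0.0, "rz": 0.0}, {"tx": 0.665, "ty": 0.54, "tz": 0.0, "rx": 0.0, "ry": 0.0, "rz": 0.0}])

```text
clock: 37.8
tool_pos: [0.6189, 0.2201, 0.3107]
tcp_rot: [[-1.0, -0.003, -0.005], [-0.003, 1.0, -0.001], [0.005, -0.001, -1.0]]
wrist_force: [-0.0, -0.0, -0.8]
grip_width: 0.669
finger_force: 25.0
```

Request:
jog_arm(motion=[{"tx": 0.15, "ty": 0.12, "tz": 0.0, "rx": 0.0, "ry": 0.0, "rz": 0.0}, {"tx": 0.33, "ty": 0.27, "tz": 0.0, "rx": 0.0, "ry": 0.0, "rz": 0.0}, {"tx": 0.52, "ty": 0.42, "tz": 0.0, "rx": 0.0, "ry": 0.0, "rz": 0.0}, {"tx": 0.665, "ty": 0.54, "tz": 0.0, "rx": 0.0, "ry": 0.0, "rz": 0.0}, {"tx": 0.665, "ty": 0.54, "tz": 0.0, "rx": 0.0, "ry": 0.0, "rz": 0.0}, {"tx": 0.665, "ty": 0.54, "tz": 0.0, "rx": 0.0, "ry": 0.0, "rz": 0.0}, {"tx": 0.665, "ty": 0.54, "tz": 0.0, "rx": 0.0, "ry": 0.0, "rz": 0.0}])

```text
clock: 38.38
tool_pos: [0.5559, 0.2716, 0.3118]
tcp_rot: [[-1.0, 0.0, -0.001], [0.0, 1.0, -0.001], [0.001, -0.001, -1.0]]
wrist_force: [0.3, -0.1, 0.2]
grip_width: 0.671
finger_force: 25.0
```

Request:
jog_arm(motion=[{"tx": 0.0, "ty": 0.0, "tz": 0.2, "rx": 0.0, "ry": 0.0, "rz": 0.0}, {"tx": 0.0, "ty": 0.0, "tz": 0.4, "rx": 0.0, "ry": 0.0, "rz": 0.0}, {"tx": 0.0, "ty": 0.0, "tz": 0.5, "rx": 0.0, "ry": 0.0, "rz": 0.0}, {"tx": 0.0, "ty": 0.0, "tz": 0.6, "rx": 0.0, "ry": 0.0, "rz": 0.0}, {"tx": 0.0, "ty": 0.0, "tz": 0.6, "rx": 0.0, "ry": 0.0, "rz": 0.0}, {"tx": 0.0, "ty": 0.0, "tz": 0.6, "rx": 0.0, "ry": 0.0, "rz": 0.0}])

```text
clock: 38.88
tool_pos: [0.5564, 0.2715, 0.2524]
tcp_rot: [[-1.0, 0.001, -0.0], [0.001, 1.0, -0.001], [0.0, -0.001, -1.0]]
wrist_force: [0.3, 0.3, -1.4]
grip_width: 0.669
finger_force: 25.0
```

Request:
jog_arm(motion=[{"tx": 0.01, "ty": 0.0, "tz": 0.08, "rx": 0.0, "ry": 0.0, "rz": 0.0}, {"tx": 0.01, "ty": 0.0, "tz": 0.15, "rx": 0.0, "ry": 0.0, "rz": 0.0}, {"tx": 0.01, "ty": 0.0, "tz": 0.21, "rx": 0.0, "ry": 0.0, "rz": 0.0}, {"tx": 0.01, "ty": 0.0, "tz": 0.22, "rx": 0.0, "ry": 0.0, "rz": 0.0}, {"tx": 0.01, "ty": 0.0, "tz": 0.22, "rx": 0.0, "ry": 0.0, "rz": 0.0}, {"tx": 0.01, "ty": 0.0, "tz": 0.22, "rx": 0.0, "ry": 0.0, "rz": 0.0}])

```text
clock: 39.38
tool_pos: [0.555, 0.2719, 0.2308]
tcp_rot: [[-1.0, 0.0, 0.0], [0.0, 1.0, 0.0], [-0.0, 0.0, -1.0]]
wrist_force: [0.2, 0.7, -0.4]
grip_width: 0.669
finger_force: 25.0
```

Request:
jog_arm(motion=[{"tx": 0.0, "ty": 0.0, "tz": 0.0, "rx": 0.0, "ry": 0.0, "rz": 0.0}, {"tx": 0.0, "ty": 0.0, "tz": 0.0, "rx": 0.0, "ry": 0.0, "rz": 0.0}, {"tx": 0.0, "ty": 0.0, "tz": 0.0, "rx": 0.0, "ry": 0.0, "rz": 0.0}, {"tx": 0.0, "ty": 0.0, "tz": 0.0, "rx": 0.0, "ry": 0.0, "rz": 0.0}, {"tx": 0.0, "ty": 0.0, "tz": 0.0, "rx": 0.0, "ry": 0.0, "rz": 0.0}, {"tx": 0.0, "ty": 0.0, "tz": 0.0, "rx": 0.0, "ry": 0.0, "rz": 0.0}, {"tx": 0.0, "ty": 0.0, "tz": 0.0, "rx": 0.0, "ry": 0.0, "rz": 0.0}, {"tx": 0.0, "ty": 0.0, "tz": 0.0, "rx": 0.0, "ry": 0.0, "rz": 0.0}], hand=1.0)

```text
clock: 40.05
tool_pos: [0.5549, 0.2718, 0.2307]
tcp_rot: [[-1.0, 0.001, -0.0], [0.001, 1.0, 0.0], [0.0, 0.0, -1.0]]
wrist_force: [0.0, 0.4, 0.6]
grip_width: 0.998
finger_force: 0.0
```

Request:
jog_arm(motion=[{"tx": 0.0, "ty": 0.0, "tz": -0.2, "rx": 0.0, "ry": 0.0, "rz": 0.0}, {"tx": 0.0, "ty": 0.0, "tz": -0.5, "rx": 0.0, "ry": 0.0, "rz": 0.0}, {"tx": 0.0, "ty": 0.0, "tz": -1.0, "rx": 0.0, "ry": 0.0, "rz": 0.0}, {"tx": 0.0, "ty": 0.0, "tz": -1.0, "rx": 0.0, "ry": 0.0, "rz": 0.0}, {"tx": 0.0, "ty": 0.0, "tz": -1.0, "rx": 0.0, "ry": 0.0, "rz": 0.0}])

```text
clock: 40.47
tool_pos: [0.5557, 0.2723, 0.3356]
tcp_rot: [[-1.0, -0.0, 0.008], [-0.0, 1.0, 0.005], [-0.008, 0.005, -1.0]]
wrist_force: [0.4, 0.5, -0.4]
grip_width: 1.0
finger_force: 0.0
```

Request:
jog_arm(motion=[{"tx": 0.1, "ty": -0.35, "tz": 0.0, "rx": 0.0, "ry": 0.0, "rz": 0.0}, {"tx": 0.2, "ty": -0.7, "tz": 0.0, "rx": 0.0, "ry": 0.0, "rz": 0.0}, {"tx": 0.25, "ty": -0.87, "tz": 0.0, "rx": 0.0, "ry": 0.0, "rz": 0.0}, {"tx": 0.25, "ty": -0.87, "tz": 0.0, "rx": 0.0, "ry": 0.0, "rz": 0.0}], hand=0.6)

```text
clock: 40.8
tool_pos: [0.5283, 0.1816, 0.3301]
tcp_rot: [[-1.0, 0.004, -0.003], [0.004, 1.0, -0.001], [0.003, -0.001, -1.0]]
wrist_force: [0.4, 0.4, -0.2]
grip_width: 0.782
finger_force: 0.0
```

Request:
jog_arm(motion=[{"tx": 0.1, "ty": -0.35, "tz": 0.0, "rx": 0.0, "ry": 0.0, "rz": 0.0}, {"tx": 0.2, "ty": -0.7, "tz": 0.0, "rx": 0.0, "ry": 0.0, "rz": 0.0}, {"tx": 0.25, "ty": -0.87, "tz": 0.0, "rx": 0.0, "ry": 0.0, "rz": 0.0}, {"tx": 0.25, "ty": -0.87, "tz": 0.0, "rx": 0.0, "ry": 0.0, "rz": 0.0}])

```text
clock: 41.13
tool_pos: [0.5037, 0.0955, 0.3303]
tcp_rot: [[-1.0, 0.004, -0.002], [0.004, 1.0, -0.001], [0.002, -0.001, -1.0]]
wrist_force: [0.4, -0.5, 0.6]
grip_width: 0.61
finger_force: 0.0
```

Request:
jog_arm(motion=[{"tx": 0.1, "ty": -0.35, "tz": 0.0, "rx": 0.0, "ry": 0.0, "rz": 0.0}, {"tx": 0.2, "ty": -0.7, "tz": 0.0, "rx": 0.0, "ry": 0.0, "rz": 0.0}, {"tx": 0.25, "ty": -0.87, "tz": 0.0, "rx": 0.0, "ry": 0.0, "rz": 0.0}, {"tx": 0.25, "ty": -0.87, "tz": 0.0, "rx": 0.0, "ry": 0.0, "rz": 0.0}, {"tx": 0.25, "ty": -0.87, "tz": 0.0, "rx": 0.0, "ry": 0.0, "rz": 0.0}])

```text
clock: 41.55
tool_pos: [0.4803, 0.0109, 0.3308]
tcp_rot: [[-1.0, 0.002, 0.001], [0.002, 1.0, 0.0], [-0.001, 0.0, -1.0]]
wrist_force: [0.6, -0.9, -0.1]
grip_width: 0.598
finger_force: 0.0
```

```bash
python3 chk.py t7
python3 - <<'E'
from h import *
save('wrist','w7')
a=cv2.imread('pics/t7.png'); b=cv2.imread('pics/w7.png')
cv2.imwrite('pics/m7.png',np.hstack([cv2.resize(a,(400,300)),cv2.resize(b,(400,300))]))
p,d,X=cloud('t7'); q=X.reshape(-1,3); q=q[(np.hypot(q[:,0]-.555,q[:,1]-.272)<.05)&(q[:,2]>.055)]
print('jar',np.median(q[:,2]),cv2.minEnclosingCircle(q[:,:2].astype(np.float32)))
p,d,X=cloud('w7'); q=X.reshape(-1,3); q=q[(q[:,2]>.005)&(q[:,2]<.022)&(q[:,0]>.36)&(q[:,0]<.55)&(q[:,1]>-.12)&(q[:,1]<-.04)]
print('scoop',len(q),cv2.minAreaRect((q[:,:2]*1000).astype(np.float32)))
h=q[(q[:,0]<.455)]; print(np.polyfit(h[:,0],h[:,1],1), np.median(h,axis=0))
E
```

```text
[0.4806 0.0115 0.3308] [  20.8   12.2  -25.5    0.   -52.3 -110.8]
tube 0.12234258834052983 [ 0.4934 -0.1962] 0.036430682986974716
bottle 0.09924079586349761 [ 0.3776 -0.2049] 0.028876185417175293
jar 0.07190293817578028 ((0.5550556778907776, 0.2719250023365021), 0.031149787828326225)
scoop 3148 ((455.2520446777344, -74.51777648925781), (165.22593688964844, 34.780967712402344), 5.441223621368408)
[ 0.09150888 -0.114345  ] [ 0.41199201 -0.07627982  0.01476147]
```

View pics/m7.png

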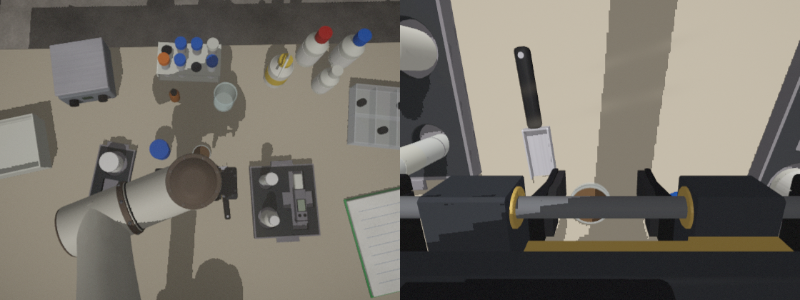

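The jar is seated (top at 72 mm). The scoop measures (0.455, -0.0745), 5.4°, 165 x 35 mm, which matches its given size.

Request:
jog_arm(motion=[{"tx": 0.1, "ty": -0.3, "tz": 0.0, "rx": 0.0, "ry": 0.0, "rz": -0.03}, {"tx": 0.2, "ty": -0.6, "tz": 0.1, "rx": 0.0, "ry": 0.0, "rz": -0.06}, {"tx": 0.26, "ty": -0.86, "tz": 0.3, "rx": 0.0, "ry": 0.0, "rz": -0.06}, {"tx": 0.26, "ty": -0.86, "tz": 0.5, "rx": 0.0, "ry": 0.0, "rz": -0.06}, {"tx": 0.26, "ty": -0.86, "tz": 0.5, "rx": 0.0, "ry": 0.0, "rz": -0.06}, {"tx": 0.26, "ty": -0.86, "tz": 0.5, "rx": 0.0, "ry": 0.0, "rz": -0.06}])

```text
clock: 42.15
tool_pos: [0.4544, -0.0744, 0.2803]
tcp_rot: [[-0.995, -0.095, -0.002], [-0.095, 0.995, -0.001], [0.002, -0.0, -1.0]]
wrist_force: [0.5, 0.6, -0.4]
grip_width: 0.599
finger_force: 0.0
```

Request:
jog_arm(motion=[{"tx": 0.0, "ty": 0.0, "tz": 0.25, "rx": 0.0, "ry": 0.0, "rz": 0.0}, {"tx": 0.0, "ty": 0.0, "tz": 0.5, "rx": 0.0, "ry": 0.0, "rz": 0.0}, {"tx": 0.0, "ty": 0.0, "tz": 0.7, "rx": 0.0, "ry": 0.0, "rz": 0.0}, {"tx": 0.0, "ty": 0.0, "tz": 0.85, "rx": 0.0, "ry": 0.0, "rz": 0.0}, {"tx": 0.0, "ty": 0.0, "tz": 0.85, "rx": 0.0, "ry": 0.0, "rz": 0.0}, {"tx": 0.0, "ty": 0.0, "tz": 0.85, "rx": 0.0, "ry": 0.0, "rz": 0.0}, {"tx": 0.0, "ty": 0.0, "tz": 0.85, "rx": 0.0, "ry": 0.0, "rz": 0.0}])

```text
clock: 42.73
tool_pos: [0.455, -0.0743, 0.1971]
tcp_rot: [[-0.995, -0.095, 0.003], [-0.095, 0.995, 0.0], [-0.003, -0.0, -1.0]]
wrist_force: [0.2, -0.4, 0.6]
grip_width: 0.598
finger_force: 0.0
```

Request:
jog_arm(motion=[{"tx": 0.0, "ty": 0.0, "tz": 0.06, "rx": 0.0, "ry": 0.0, "rz": 0.0}, {"tx": 0.0, "ty": 0.0, "tz": 0.12, "rx": 0.0, "ry": 0.0, "rz": 0.0}, {"tx": 0.0, "ty": 0.0, "tz": 0.12, "rx": 0.0, "ry": 0.0, "rz": 0.0}, {"tx": 0.0, "ty": 0.0, "tz": 0.12, "rx": 0.0, "ry": 0.0, "rz": 0.0}])

```text
clock: 43.07
tool_pos: [0.4536, -0.0752, 0.1837]
tcp_rot: [[-0.996, -0.093, -0.0], [-0.093, 0.996, -0.0], [0.0, -0.0, -1.0]]
wrist_force: [-0.3, -1.2, -0.5]
grip_width: 0.603
finger_force: 0.0
```

Request:
jog_arm(motion=[{"tx": 0.0, "ty": 0.0, "tz": 0.0, "rx": 0.0, "ry": 0.0, "rz": 0.0}, {"tx": 0.0, "ty": 0.0, "tz": 0.0, "rx": 0.0, "ry": 0.0, "rz": 0.0}, {"tx": 0.0, "ty": 0.0, "tz": 0.0, "rx": 0.0, "ry": 0.0, "rz": 0.0}, {"tx": 0.0, "ty": 0.0, "tz": 0.0, "rx": 0.0, "ry": 0.0, "rz": 0.0}, {"tx": 0.0, "ty": 0.0, "tz": 0.0, "rx": 0.0, "ry": 0.0, "rz": 0.0}, {"tx": 0.0, "ty": 0.0, "tz": 0.0, "rx": 0.0, "ry": 0.0, "rz": 0.0}, {"tx": 0.0, "ty": 0.0, "tz": 0.0, "rx": 0.0, "ry": 0.0, "rz": 0.0}, {"tx": 0.0, "ty": 0.0, "tz": 0.0, "rx": 0.0, "ry": 0.0, "rz": 0.0}, {"tx": 0.0, "ty": 0.0, "tz": 0.0, "rx": 0.0, "ry": 0.0, "rz": 0.0}, {"tx": 0.0, "ty": 0.0, "tz": 0.0, "rx": 0.0, "ry": 0.0, "rz": 0.0}], hand=0.0, squeeze=30.0)

```text
clock: 43.9
tool_pos: [0.4537, -0.0752, 0.1838]
tcp_rot: [[-0.996, -0.094, 0.0], [-0.094, 0.996, -0.0], [-0.0, -0.0, -1.0]]
wrist_force: [-0.6, -0.3, 1.2]
grip_width: 0.205
finger_force: 30.0
```

Request:
jog_arm(motion=[{"tx": 0.0, "ty": 0.0, "tz": -0.15, "rx": 0.0, "ry": 0.0, "rz": 0.0}, {"tx": 0.0, "ty": 0.0, "tz": -0.4, "rx": 0.0, "ry": 0.0, "rz": 0.0}, {"tx": 0.0, "ty": 0.0, "tz": -0.7, "rx": 0.0, "ry": 0.0, "rz": 0.0}, {"tx": 0.0, "ty": 0.0, "tz": -0.9, "rx": 0.0, "ry": 0.0, "rz": 0.0}, {"tx": 0.0, "ty": 0.0, "tz": -1.0, "rx": 0.0, "ry": 0.0, "rz": 0.0}, {"tx": 0.0, "ty": 0.0, "tz": -1.0, "rx": 0.0, "ry": 0.0, "rz": 0.0}])

```text
clock: 44.4
tool_pos: [0.4543, -0.0751, 0.2861]
tcp_rot: [[-0.996, -0.094, 0.006], [-0.094, 0.996, 0.001], [-0.006, 0.0, -1.0]]
wrist_force: [-0.7, 0.5, -1.9]
grip_width: 0.204
finger_force: 30.0
```

Run:
```python
from h import *
save('wrist','w8'); save('scene','s8')
a=cv2.imread('pics/s8.png')[100:290,180:400]; b=cv2.imread('pics/w8.png')
cv2.imwrite('pics/m8.png',np.hstack([cv2.resize(a,(400,345)),cv2.copyMakeBorder(cv2.resize(b,(400,300)),0,45,0,0,0)]))
```

```text
(no output)
```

View pics/m8.png

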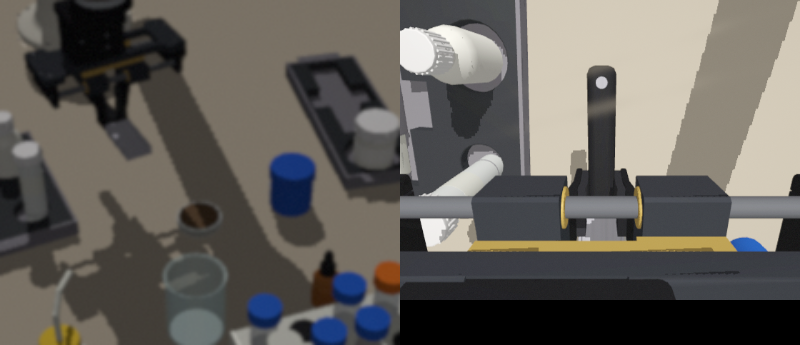

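Request:
jog_arm(motion=[{"tx": 0.0, "ty": 0.15, "tz": 0.0, "rx": 0.0, "ry": 0.0, "rz": 0.04}, {"tx": 0.01, "ty": 0.35, "tz": 0.0, "rx": 0.0, "ry": 0.0, "rz": 0.09}, {"tx": 0.015, "ty": 0.6, "tz": 0.0, "rx": 0.0, "ry": 0.0, "rz": 0.14}, {"tx": 0.015, "ty": 0.91, "tz": 0.0, "rx": 0.0, "ry": 0.0, "rz": 0.181}, {"tx": 0.015, "ty": 0.91, "tz": 0.0, "rx": 0.0, "ry": 0.0, "rz": 0.181}, {"tx": 0.015, "ty": 0.91, "tz": 0.0, "rx": 0.0, "ry": 0.0, "rz": 0.181}])

```text
clock: 45.0
tool_pos: [0.4433, 0.0163, 0.2824]
tcp_rot: [[-0.982, 0.186, -0.003], [0.186, 0.982, -0.001], [0.003, -0.002, -1.0]]
wrist_force: [-0.4, 0.1, -0.3]
grip_width: 0.203
finger_force: 30.0
```

Request:
jog_arm(motion=[{"tx": 0.06, "ty": 0.2, "tz": 0.0, "rx": 0.0, "ry": 0.0, "rz": 0.0}, {"tx": 0.14, "ty": 0.45, "tz": 0.0, "rx": 0.0, "ry": 0.0, "rz": 0.0}, {"tx": 0.22, "ty": 0.7, "tz": 0.0, "rx": 0.0, "ry": 0.0, "rz": 0.0}, {"tx": 0.29, "ty": 0.91, "tz": 0.0, "rx": 0.0, "ry": 0.0, "rz": 0.0}, {"tx": 0.29, "ty": 0.91, "tz": 0.0, "rx": 0.0, "ry": 0.0, "rz": 0.0}])

```text
clock: 45.42
tool_pos: [0.4326, 0.1119, 0.283]
tcp_rot: [[-0.982, 0.187, -0.001], [0.187, 0.982, -0.0], [0.0, -0.0, -1.0]]
wrist_force: [0.5, -0.8, -1.0]
grip_width: 0.205
finger_force: 30.0
```

Request:
jog_arm(motion=[{"tx": 0.06, "ty": 0.2, "tz": 0.0, "rx": 0.0, "ry": 0.0, "rz": 0.0}, {"tx": 0.14, "ty": 0.45, "tz": 0.0, "rx": 0.0, "ry": 0.0, "rz": 0.0}, {"tx": 0.22, "ty": 0.7, "tz": 0.0, "rx": 0.0, "ry": 0.0, "rz": 0.0}, {"tx": 0.29, "ty": 0.91, "tz": 0.0, "rx": 0.0, "ry": 0.0, "rz": 0.0}, {"tx": 0.29, "ty": 0.91, "tz": 0.0, "rx": 0.0, "ry": 0.0, "rz": 0.0}])

```text
clock: 45.83
tool_pos: [0.4217, 0.2069, 0.283]
tcp_rot: [[-0.982, 0.187, 0.0], [0.187, 0.982, -0.0], [-0.0, -0.0, -1.0]]
wrist_force: [0.1, -1.5, -0.7]
grip_width: 0.2
finger_force: 30.0
```

Request:
jog_arm(motion=[{"tx": 0.06, "ty": 0.2, "tz": 0.0, "rx": 0.0, "ry": 0.0, "rz": 0.0}, {"tx": 0.14, "ty": 0.45, "tz": 0.0, "rx": 0.0, "ry": 0.0, "rz": 0.0}, {"tx": 0.22, "ty": 0.7, "tz": 0.0, "rx": 0.0, "ry": 0.0, "rz": 0.0}, {"tx": 0.29, "ty": 0.91, "tz": 0.0, "rx": 0.0, "ry": 0.0, "rz": 0.0}, {"tx": 0.29, "ty": 0.91, "tz": 0.0, "rx": 0.0, "ry": 0.0, "rz": 0.0}, {"tx": 0.29, "ty": 0.91, "tz": 0.0, "rx": 0.0, "ry": 0.0, "rz": 0.0}, {"tx": 0.29, "ty": 0.91, "tz": 0.0, "rx": 0.0, "ry": 0.0, "rz": 0.0}])

```text
clock: 46.42
tool_pos: [0.4101, 0.2984, 0.2828]
tcp_rot: [[-0.982, 0.191, -0.002], [0.191, 0.982, -0.002], [0.001, -0.002, -1.0]]
wrist_force: [0.4, 0.4, -0.7]
grip_width: 0.204
finger_force: 30.0
```

Request:
jog_arm(motion=[{"tx": 0.0, "ty": 0.01, "tz": 0.2, "rx": 0.0, "ry": 0.0, "rz": 0.0}, {"tx": 0.0, "ty": 0.01, "tz": 0.4, "rx": 0.0, "ry": 0.0, "rz": 0.0}, {"tx": 0.0, "ty": 0.01, "tz": 0.6, "rx": 0.0, "ry": 0.0, "rz": 0.0}, {"tx": 0.0, "ty": 0.01, "tz": 0.68, "rx": 0.0, "ry": 0.0, "rz": 0.0}, {"tx": 0.0, "ty": 0.01, "tz": 0.68, "rx": 0.0, "ry": 0.0, "rz": 0.0}, {"tx": 0.0, "ty": 0.01, "tz": 0.68, "rx": 0.0, "ry": 0.0, "rz": 0.0}])

```text
clock: 46.92
tool_pos: [0.4106, 0.3002, 0.2158]
tcp_rot: [[-0.982, 0.19, -0.0], [0.19, 0.982, -0.001], [0.0, -0.001, -1.0]]
wrist_force: [-0.7, -0.3, -0.2]
grip_width: 0.205
finger_force: 30.0
```

Request:
jog_arm(motion=[{"tx": 0.0, "ty": 0.0, "tz": 0.06, "rx": 0.0, "ry": 0.0, "rz": 0.0}, {"tx": 0.0, "ty": 0.0, "tz": 0.12, "rx": 0.0, "ry": 0.0, "rz": 0.0}, {"tx": 0.0, "ty": 0.0, "tz": 0.18, "rx": 0.0, "ry": 0.0, "rz": 0.0}, {"tx": 0.0, "ty": 0.0, "tz": 0.23, "rx": 0.0, "ry": 0.0, "rz": 0.0}, {"tx": 0.0, "ty": 0.0, "tz": 0.23, "rx": 0.0, "ry": 0.0, "rz": 0.0}, {"tx": 0.0, "ty": 0.0, "tz": 0.23, "rx": 0.0, "ry": 0.0, "rz": 0.0}])

```text
clock: 47.42
tool_pos: [0.4101, 0.3008, 0.1924]
tcp_rot: [[-0.982, 0.189, -0.0], [0.189, 0.982, -0.001], [0.0, -0.001, -1.0]]
wrist_force: [-0.0, 0.5, -0.1]
grip_width: 0.203
finger_force: 30.0
```

Request:
jog_arm(motion=[{"tx": 0.0, "ty": 0.0, "tz": 0.013, "rx": 0.0, "ry": 0.0, "rz": 0.0}, {"tx": 0.0, "ty": 0.0, "tz": 0.013, "rx": 0.0, "ry": 0.0, "rz": 0.0}, {"tx": 0.0, "ty": 0.0, "tz": 0.013, "rx": 0.0, "ry": 0.0, "rz": 0.0}])

```text
clock: 47.67
tool_pos: [0.4102, 0.3009, 0.1916]
tcp_rot: [[-0.982, 0.189, 0.0], [0.189, 0.982, 0.0], [-0.0, 0.0, -1.0]]
wrist_force: [0.6, -0.2, -0.6]
grip_width: 0.207
finger_force: 30.0
```

Request:
jog_arm(motion=[{"tx": 0.0, "ty": 0.0, "tz": 0.0, "rx": 0.0, "ry": 0.0, "rz": 0.0}, {"tx": 0.0, "ty": 0.0, "tz": 0.0, "rx": 0.0, "ry": 0.0, "rz": 0.0}, {"tx": 0.0, "ty": 0.0, "tz": 0.0, "rx": 0.0, "ry": 0.0, "rz": 0.0}, {"tx": 0.0, "ty": 0.0, "tz": 0.0, "rx": 0.0, "ry": 0.0, "rz": 0.0}, {"tx": 0.0, "ty": 0.0, "tz": 0.0, "rx": 0.0, "ry": 0.0, "rz": 0.0}, {"tx": 0.0, "ty": 0.0, "tz": 0.0, "rx": 0.0, "ry": 0.0, "rz": 0.0}, {"tx": 0.0, "ty": 0.0, "tz": 0.0, "rx": 0.0, "ry": 0.0, "rz": 0.0}], hand=0.45)

```text
clock: 48.25
tool_pos: [0.4102, 0.3008, 0.1915]
tcp_rot: [[-0.982, 0.19, 0.0], [0.19, 0.982, 0.0], [-0.0, 0.0, -1.0]]
wrist_force: [0.3, -0.6, -0.5]
grip_width: 0.447
finger_force: 0.0
```

Request:
jog_arm(motion=[{"tx": 0.0, "ty": 0.0, "tz": -0.15, "rx": 0.0, "ry": 0.0, "rz": 0.0}, {"tx": 0.0, "ty": 0.0, "tz": -0.4, "rx": 0.0, "ry": 0.0, "rz": 0.0}, {"tx": 0.0, "ty": 0.0, "tz": -0.7, "rx": 0.0, "ry": 0.0, "rz": 0.0}, {"tx": 0.0, "ty": 0.0, "tz": -1.0, "rx": 0.0, "ry": 0.0, "rz": 0.0}, {"tx": 0.0, "ty": 0.0, "tz": -1.0, "rx": 0.0, "ry": 0.0, "rz": 0.0}])

```text
clock: 48.67
tool_pos: [0.4115, 0.3022, 0.2973]
tcp_rot: [[-0.982, 0.188, 0.008], [0.188, 0.982, 0.009], [-0.007, 0.01, -1.0]]
wrist_force: [0.7, 1.2, 1.0]
grip_width: 0.45
finger_force: 0.0
```

Request:
jog_arm(motion=[{"tx": 0.0, "ty": -0.3, "tz": -0.3, "rx": 0.0, "ry": 0.0, "rz": 0.0}, {"tx": 0.0, "ty": -0.6, "tz": -0.6, "rx": 0.0, "ry": 0.0, "rz": 0.0}, {"tx": 0.0, "ty": -1.0, "tz": -0.8, "rx": 0.0, "ry": 0.0, "rz": 0.0}, {"tx": 0.0, "ty": -1.0, "tz": -0.8, "rx": 0.0, "ry": 0.0, "rz": 0.0}, {"tx": 0.0, "ty": -1.0, "tz": -0.8, "rx": 0.0, "ry": 0.0, "rz": 0.0}])

```text
clock: 49.08
tool_pos: [0.3908, 0.201, 0.373]
tcp_rot: [[-0.982, 0.191, 0.002], [0.191, 0.982, 0.003], [-0.002, 0.003, -1.0]]
wrist_force: [-0.2, 0.7, -0.1]
grip_width: 0.452
finger_force: 0.0
```

Request:
jog_arm(motion=[{"tx": 0.0, "ty": -0.3, "tz": 0.0, "rx": 0.0, "ry": 0.0, "rz": 0.0}, {"tx": 0.0, "ty": -0.6, "tz": 0.0, "rx": 0.0, "ry": 0.0, "rz": 0.0}, {"tx": 0.0, "ty": -1.0, "tz": 0.0, "rx": 0.0, "ry": 0.0, "rz": 0.0}, {"tx": 0.0, "ty": -1.0, "tz": 0.0, "rx": 0.0, "ry": 0.0, "rz": 0.0}])

```text
clock: 49.42
tool_pos: [0.3703, 0.1009, 0.3699]
tcp_rot: [[-0.981, 0.193, -0.005], [0.193, 0.981, -0.002], [0.004, -0.003, -1.0]]
wrist_force: [-1.1, -0.1, 0.4]
grip_width: 0.453
finger_force: 0.0
```

Request:
jog_arm(motion=[{"tx": 0.0, "ty": -0.3, "tz": 0.0, "rx": 0.0, "ry": 0.0, "rz": 0.0}, {"tx": 0.0, "ty": -0.6, "tz": 0.0, "rx": 0.0, "ry": 0.0, "rz": 0.0}, {"tx": 0.0, "ty": -1.0, "tz": 0.0, "rx": 0.0, "ry": 0.0, "rz": 0.0}, {"tx": 0.0, "ty": -1.0, "tz": 0.0, "rx": 0.0, "ry": 0.0, "rz": 0.0}, {"tx": 0.0, "ty": -1.0, "tz": 0.0, "rx": 0.0, "ry": 0.0, "rz": 0.0}, {"tx": 0.0, "ty": -1.0, "tz": 0.0, "rx": 0.0, "ry": 0.0, "rz": 0.0}])

```text
clock: 49.92
tool_pos: [0.3539, 0.0066, 0.3711]
tcp_rot: [[-0.982, 0.19, -0.0], [0.19, 0.982, -0.0], [0.0, -0.0, -1.0]]
wrist_force: [-0.2, -0.3, -0.7]
grip_width: 0.448
finger_force: 0.0
```

```bash
python3 chk.py t9
python3 - <<'E'
from h import *
save('scene','s9')
a=cv2.imread('pics/t9.png')[60:400]; b=cv2.imread('pics/s9.png')
cv2.imwrite('pics/m9.png',np.hstack([cv2.resize(a,(400,243)),cv2.resize(b,(400,300))[:243]]) if 0 else np.hstack([cv2.resize(cv2.imread('pics/t9.png')[190:370,100:220],(300,450)),cv2.resize(b[120:330,90:430],(500,450))]))
p,d,X=cloud('t9'); q=X.reshape(-1,3)
for n,(x,y,z) in dict(beaker=(.752,-.079,.05),dish=(.5796,-.0035,.008),blue=(.5916,.1237,.055),jar=(.555,.272,.055)).items():
    t=q[(np.hypot(q[:,0]-x,q[:,1]-y)<.05)&(q[:,2]>z)&(q[:,2]<.11)]; zz=np.percentile(t[:,2],97); t=t[t[:,2]>zz-.006]
    print(n,zz,cv2.minEnclosingCircle(t[:,:2].astype(np.float32)))
E
```

```text
[0.354  0.0071 0.3712] [  28.    -3.9  -36.7   -0.   -57.2 -128.8]
tube 0.12267415729710139 [ 0.4937 -0.1968] 0.03676341474056244
bottle 0.09887830860253456 [ 0.3778 -0.2049] 0.02924114093184471
beaker 0.09188384040725855 ((0.7520283460617065, -0.07851425558328629), 0.03563189506530762)
dish 0.01740364117098692 ((0.5795713067054749, -0.0035569744650274515), 0.02983824908733368)
blue 0.06889459496253263 ((0.5913822054862976, 0.12439686805009842), 0.029819389805197716)
jar 0.07467173374502756 ((0.5543801188468933, 0.27234363555908203), 0.030209148302674294)
```

View pics/m9.png

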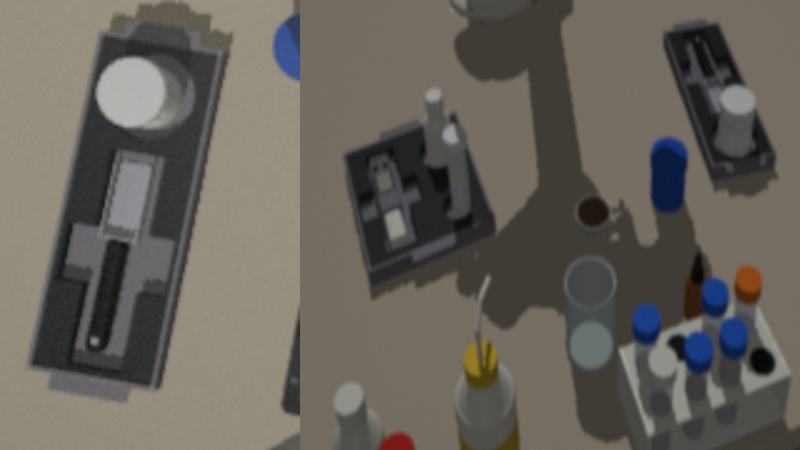

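All five pieces are in their cut-outs: the scoop lies flat at left (115,260), the jar is upright at (145,95), and the water kit is complete on the right. The beaker and dish measure unmoved, and the dropper is still standing.

```bash
python3 -c "
from station import *
print(job_done())"
```

```text
the job is handed in; nothing more can be done
None
```

Both kits are made up and handed in at about 50 s: the bottle, tube and pH meter are in the water tray, the jar and scoop are in the soil tray, and the beaker, dropper bottle and dish were left where they stood.

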